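Load lens cassettes lens-up through the chute

TASK

First pull the catch drawer at the foot of the chute fully open. Then tip and push all three standing lens cassettes down the chute, rather than picking them up, so that each ends lying flat in the drawer with its lens facing up; never let one go lens-down. Leave the caliper, the lens loop and the iris hook undisturbed.

Things in the scene. Friction and masses are not known exactly. Their poses are not given: they have to be found in the camera images.
- station: fixed loading station; origin on the counter straight below the lip (where deck and chute meet), midway across. x points UPHILL (from chute to deck), y across the lanes, z up
- deck_mid (a point): middle of the level aluminium deck's top, 100 mm above the counter: station x from 0 (the lip) to 140 mm, 208 mm wide, no rims, cassettes stand on it. Friction about 0.6: a cassette lying on it stays put; pushed past the lip it slides down by itself, into the drawer if that is open
- lip (a point): middle of the lip, at deck height. From here the slippery steel chute (friction about 0.15) runs down along the station's -x at 25 degrees (0.436 rad), 82 mm along the slope. Two 3 mm dividers make three lanes, middles at station y = -62, 0, 62 mm, each 59 mm wide; dividers and side walls start at the lip and stand 18 mm above the chute floor
- drawer (a joint): catch drawer pulled out along the slope: 0 m = closed (its front shuts the lower end of the chute), 0.062 m = fully open at its stop. It slides downhill parallel to the chute (25 degrees down along the station's -x), takes about 4 N and stays where it is left
- pocket (a point): middle of the drawer's floor, moves with it; x uphill along the slope, y across, z out of the sloped floor. Fully open, the pocket is 62 mm long (x from -31 mm at the 18 mm high front wall to +31 mm at the chute's end, whose floor is 8 mm above the drawer's) and 192 mm wide: three cassettes fit side by side, one per lane
- handle (a point): middle of the drawer's handle, moves with it: a round black bar 10 mm thick, 70 mm long along the station's y, 38 mm out from the drawer front on an arm at each end (y = -35 and 35 mm), free above and below; 72 mm above the counter when closed, 46 mm when open
- case: fixed stainless instrument case, 120 x 170 x 34 mm, beyond the uphill end of the deck, lid standing open (top 145 mm above the counter); not used
- cassette_a: lens cassette standing on edge on the deck: block 14 mm thick (x), 44 mm wide (y), 46 mm high (z), about 45 g; white front half with a chrome-ringed glass lens that stands out 3 mm, plain blue back half. Origin: middle of the underside as it stands; x points out of the LENS face, so lens-up means x points up. Leaned over by more than about 17 degrees it falls
- cassette_a_mid (a point): middle of that cassette's block (23 mm above its origin along its z)
- cassette_b: lens cassette standing on edge on the deck: block 14 mm thick (x), 44 mm wide (y), 46 mm high (z), about 45 g; white front half with a chrome-ringed glass lens that stands out 3 mm, plain blue back half. Origin: middle of the underside as it stands; x points out of the LENS face, so lens-up means x points up. Leaned over by more than about 17 degrees it falls
- cassette_b_mid (a point): middle of that cassette's block (23 mm above its origin along its z)
- cassette_c: lens cassette standing on edge on the deck: block 14 mm thick (x), 44 mm wide (y), 46 mm high (z), about 45 g; white front half with a chrome-ringed glass lens that stands out 3 mm, plain blue back half. Origin: middle of the underside as it stands; x points out of the LENS face, so lens-up means x points up. Leaned over by more than about 17 degrees it falls
- cassette_c_mid (a point): middle of that cassette's block (23 mm above its origin along its z)
- caliper: slim titanium spring caliper lying flat, 90 x 30 x 6 mm, origin at its middle underneath. Bystander: leave alone
- lens_loop: steel lens loop lying flat: 9 mm round handle with a 26 mm wire ring at the end, 130 mm long, 9 mm high; origin underneath, near its middle; x along the handle towards the ring. Bystander: leave alone
- iris_hook: titanium iris hook standing upright in a 42 x 42 x 24 mm weighted dark block, 140 mm tall in all, easily knocked over; origin under the block's middle. Bystander: leave alone
Things that resemble listed ones, but are neither listed nor needed, are in the scene too. What is shaped like the cassette_c but orange is not meant.

How it is judged:
On the way, in this order (a step that is already met when the one before it is completed fails the run):
1. the catch drawer is pulled open while all cassettes are still on the deck (value of joint drawer above 0.056 m and height (world z) of each of cassette_a_mid, cassette_b_mid, cassette_c_mid above 0.1 m), for 0.2 s.
2. all three cassettes lie lens-up in the drawer (x of cassette_a_mid in the frame of pocket between -0.012 and 0.012 m and y of cassette_a_mid in the frame of pocket between -0.085 and 0.085 m and z of cassette_a_mid in the frame of pocket between 0.002 and 0.012 m and angle between each of cassette_a, cassette_b, cassette_c's own x axis and vertical below 0.6 rad and angle between the x axis of each of cassette_a, cassette_b, cassette_c and the z axis of pocket, either way round below 0.12 rad and x of cassette_b_mid in the frame of pocket between -0.012 and 0.012 m and y of cassette_b_mid in the frame of pocket between -0.085 and 0.085 m and z of cassette_b_mid in the frame of pocket between 0.002 and 0.012 m and x of cassette_c_mid in the frame of pocket between -0.012 and 0.012 m and y of cassette_c_mid in the frame of pocket between -0.085 and 0.085 m and z of cassette_c_mid in the frame of pocket between 0.002 and 0.012 m), for 0.2 s.
At the end, for the whole second after the job is handed in: The drawer is at least 56 mm open, and all three cassettes lie at rest flat on its floor (parallel to it within 0.12 rad, block middle 2 to 12 mm above it, within 12 mm of the pocket's middle along the slope, between the side walls), lens up (all of step 2 and value of joint drawer above 0.056 m and linear speed of each of cassette_a, cassette_b, cassette_c below 0.02 m/s); the robot touches nothing.
It fails at once if a cassette is picked up: its middle rises over 20 mm above its standing height (123 mm above the counter) (height (world z) of any of cassette_a_mid, cassette_b_mid, cassette_c_mid above 0.145 m).
It fails at once if a cassette tips over lens-down (angle between any of cassette_a, cassette_b, cassette_c's own x axis and vertical above 2.2 rad).
It fails at once if a bystander is moved by more than 15 mm or the iris hook is knocked over (distance of any of caliper, lens_loop, iris_hook from where it was at the start of the episode above 0.015 m or angle between iris_hook's own z axis and vertical above 0.4 rad).
It also fails if it takes over 64 s, if anything falls off the work surface, if the arm or the gripper's body presses on something with over 40 N, if the wrist force passes 120 N, or if a joint passes its speed limit or range.

ROBOT

A 6-joint arm with a two-finger parallel gripper is mounted at the origin on the work surface. World frame = base frame: x ahead of the robot, y to its left, z up, the work surface at z = 0. Lengths are in m, angles in rad, forces in N, time in s.
With the tool pointing down it reaches from about 0.35 to 0.975 m from the base axis. Payload 4.9 kg.
Tool frame: the origin (TCP) lies at the very end of the fingers, on their centre line; the grasp point (between the pads) lies r.hold_point_z behind it (r.hold_point_z is the distance from the TCP to the grasp point, in m); z points along the fingers, y is the direction in which the jaws open and shut (so a half turn about z gives the same grasp; the last joint's range is limited). The gripper opens to 85 mm and grips with 20 to 120 N. Pads are 22 mm wide; open, the fingers measure 114 mm over their backs; the gripper's body (76 mm by 85 mm) begins 54 mm behind the grasp point. The pads swing forward as they close: fully open they stand 13 mm farther back than shut.
Start: joints at [1.135, 0.053, 1.613, -0, 1.476, -0.119], TCP at [0.195, 0.594, 0.231] pointing down, gripper open.
Joint ranges: [-3.01, 3.01], [-1.01, 2.22], [0.06, 2.58], [-1.02, 4.17], [0.09, 2.62], [-3.14, 3.14]. Speed limits (rad/s): [2.57, 2.57, 3.14, 3.14, 3.14, 3.14].

INTERFACE

Orientations are given as a unit quaternion [x, y, z, w].
In Python, from plant import observe, cams, job, r gives the robot as it stands.
- The arm moves only by the tool step_arm, never from a script. Its argument "motion" is a list of rows, each a list of 3 entries, a list of its own where there are three numbers: the shift along the tool's x, y, z in m, then the turn, a rotation vector about the tool's x, y, z in degrees, then the gripper's target within -1 to 1 (fully open at 1, half-way at 0, shut at -1). In form: [[[tx, ty, tz], [rx, ry, rz], gripper], ...]. A call has 1 to 10 rows; each row shifts and turns the commanded pose from where the row before left it, along the tool's axes as they then stand; what a row does not reach is not made up. A row lasts 1/8 s, in which the tool goes at most 62.5 mm and 10.7 degrees, less where a joint would pass 70% of its speed; a pose out of reach is approached as far as the arm can. A call is refused whole if a number of a shift passes 0.0625 or a number of a turn 10.7, either way. A call with a gripper value outside its range is refused whole. The fingers move at their own pace and stop on an object; the grip force is fixed at half the most. Time passes only in rows, so rows that do not move let the fingers close. It gives the time, the measured TCP pose, the force and the opening at its end, in the units of the state.
- observe(): the state, without advancing time (a new reading comes with each control period).
- cams.snapshot(name): name is "side" or "top" or "wrist"; returns the picture (400x640x3 uint8, red, green, blue); there is no depth.
- cams.calibration(name): a dict with "fx", "fy", "cx", "cy" (pixels), "view" (4x4, takes a point from world to camera coordinates). Camera axes: x right, y down, z forward; pixel columns grow to the right and rows downward; lengths in m; the calibration is good to about 2 mm. A picture is of the moment at which its call begins: read the wrist's pose just before it. calibration takes no time and is no camera call; for the wrist camera it gives the pose at the moment of the call.
- job.close_job(): hands the job in, once; it reports no verdict.
Trained networks look in the newest picture that a camera, given by its name, has taken for a name from the list of things; names that differ only in an ending like _2 or _b are one class to them, and where a whole thing is asked for, a point or a joint stands for the part that bears it (a point fixed in the world has none). Each returns a list of dicts, best first, with "conf" (0 to 1); they miss things now and then, are a little off and sometimes report something else, mostly with a low value. They report only what shows in the picture. A call takes as long as a camera call. They do not tell look-alikes from the thing itself.
- cams.boxes_of(thing, camera): "location" ([x, y, z] in m, in world coordinates, good to about 4 mm: the middle of the surface that is visible of it).
- cams.silhouettes(thing, camera): "region" (400x640 bool, what is visible of it).
- cams.pinpoint(thing, camera): "location" ([x, y, z] in m, in world coordinates, good to about 4 mm: a listed point, or the origin of a listed thing).
The state is a dict: "clock": time; "joint_pos": joint angles; "joint_vel": joint speeds; "joint_torque": joint torques, N m; "tool_pos": TCP position; "tcp_rot": TCP orientation; "force": force on the tool from outside, world axes, zero at the start; "wrist_torque": the same for the moment, N m; "finger_gap": opening from 0.0 (shut) to 1.0 (fully open).
Only numpy, scipy, OpenCV 4.12 (cv2) and the standard library are available. Lean on these libraries where they do the work, as an engineer would, in place of code of your own. Each camera call takes 0.05 s, during which the arm holds its last target.

## Working session

There is one attempt and no reset: what is moved stays moved. The work goes in short steps, Python scripts to look and compute and a tool call to move; the robot and the scene stay as the last step left them, time stands still between calls to the robot, and variables do not carry over. Pictures are saved under pics/ and viewed, and the job is handed in when it is done.

Besides the shell and the picture viewer there is one more tool, called after ">>>" as name([rows], argument=value, ...), one row to a line, values as JSON. step_arm: Moves the arm, as the interface text tells. Its arguments: {"type":"object","properties":{"motion":{"type":"array"}},"required":["motion"]}

```bash
ls; mkdir -p pics; cat > /tmp/a.py <<'E'
E
python3 - <<'E'
from plant import observe,cams,job,r
import cv2
print(observe()); print(r.hold_point_z)
for n in ["side","top","wrist"]:
    im=cams.snapshot(n); cv2.imwrite(f"pics/{n}0.png",im[:,:,::-1])
    c=cams.calibration(n); print(n,c)
E
```

```text
pics
{'clock': 0.0, 'joint_pos': array([ 1.13498935e+00,  5.33806983e-02,  1.61428237e+00,  7.09778534e-06,
        1.47600132e+00, -1.19025037e-01]), 'joint_vel': array([-9.70457463e-04,  3.16378621e-03,  1.11262020e-03,  8.52299781e-05,
       -3.95313727e-04,  4.75637850e-04]), 'joint_torque': array([ 1.40705743e-03, -3.93662953e+01, -3.70184541e+01,  6.01147599e-05,
        6.71793692e-03, -4.65264733e-06]), 'tool_pos': array([0.19444359, 0.59333307, 0.23005519]), 'tcp_rot': array([ 1.57729774e-01,  9.87481770e-01, -9.95293587e-04, -2.87091591e-04]), 'force': array([ 0.03290434,  0.14047793, -0.08189839]), 'wrist_torque': array([0.01139612, 0.03836201, 0.04509434]), 'finger_gap': 0.9992745162106088}
0.0187
side {'fx': 384.3472855625639, 'fy': 384.3472855625639, 'cx': 324.462841268595, 'cy': 194.52920423679586, 'view': array([[ 0.71306849, -0.70108698,  0.00322284, -0.36349529],
       [-0.55623006, -0.56852229, -0.60612748,  0.36968143],
       [ 0.42678034,  0.43041777, -0.79536098,  0.62467134],
       [ 0.        ,  0.        ,  0.        ,  1.        ]])}
top {'fx': 441.43548
[... 194 characters left out ...]
5573e-01,  3.26682123e-03, -1.53613737e-01,
         5.36681373e-01],
       [ 1.53648387e-01,  1.99694865e-02, -9.87923779e-01,
         9.78142785e-01],
       [ 0.00000000e+00,  0.00000000e+00,  0.00000000e+00,
         1.00000000e+00]])}
wrist {'fx': 284.4356137523481, 'fy': 284.4356137523481, 'cx': 322.48785830132186, 'cy': 193.90360651939864, 'view': array([[ 3.11002879e-01,  9.50408837e-01, -5.01679379e-04,
        -6.25578506e-01],
       [ 9.18276865e-01, -3.00352134e-01,  2.57984874e-01,
        -3.33100361e-02],
       [ 2.45040424e-01, -8.06947191e-02, -9.66148825e-01,
         3.77217068e-01],
       [ 0.00000000e+00,  0.00000000e+00,  0.00000000e+00,
         1.00000000e+00]])}
```

View pics/side0.png

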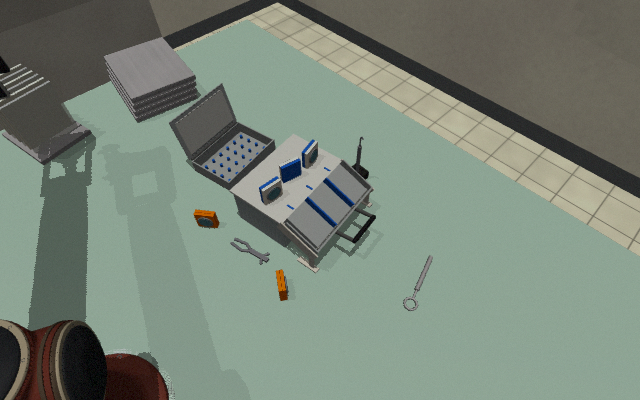

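View pics/top0.png

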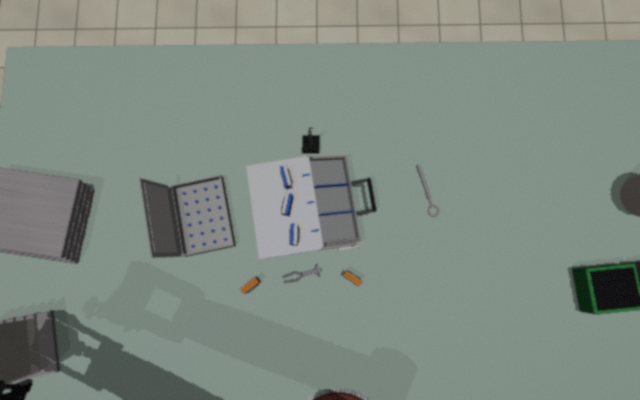

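View pics/wrist0.png

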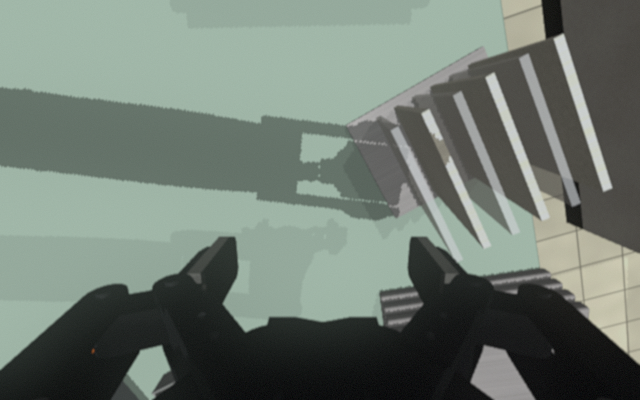

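```bash
python3 - <<'E'
from plant import observe,cams,job,r
import numpy as np
np.set_printoptions(precision=4,suppress=True)
for cam in ["side","top"]:
  for t in ["station","deck_mid","lip","pocket","handle","cassette_a","cassette_a_mid","iris_hook","caliper","lens_loop"]:
    print(cam,t,[(round(d['conf'],2),np.array(d['location'])) for d in cams.pinpoint(t,cam)])
E
```

```text
side station [(0.97, array([0.5261, 0.0506, 0.0006]))]
side deck_mid [(0.81, array([0.5139, 0.1172, 0.1034])), (0.22, array([0.6783, 0.0593, 0.0042]))]
side lip [(0.57, array([0.5249, 0.0521, 0.1016])), (0.56, array([0.515 , 0.1073, 0.125 ]))]
side pocket [(0.63, array([0.5341, 0.0019, 0.0743]))]
side handle [(0.67, array([ 0.5497, -0.077 ,  0.073 ]))]
side cassette_a [(0.92, array([0.5142, 0.1138, 0.0993])), (0.72, array([ 0.3616, -0.0344,  0.0016])), (0.72, array([0.4517, 0.0911, 0.1258])), (0.7, array([0.5774, 0.1131, 0.101 ])), (0.69, array([0.4536, 0.0976, 0.1018])), (0.2, array([0.6759, 0.0605, 0.0019]))]
side cassette_a_mid [(0.66, array([0.5116, 0.1109, 0.1215]))]
side iris_hook [(0.57, array([0.677 , 0.0608, 0.0006]))]
side caliper [(0.72, array([ 0.3701,  0.0808, -0.0067])), (0.63, array([0.4503, 0.0953, 0.1023])), (0.18, array([0.5067, 0.3153, 0.001 ]))]
side lens_loop [(0.76, array([ 0.5702, -0.2124,  0.0046]))]
top station [(0.66, array([ 0.5252,  0.0511, -0.0005]))]
top deck_mid [(0.67, array([0.5155, 0.1175, 0.1019]))]
top lip [(0.55, array([0.5285, 0.0491, 0.103 ]))]
top pocket [(0.67, array([0.533 , 0.0014, 0.0732]))]
top handle [(0.66, array([ 0.5442, -0.079 ,  0.0688]))]
top cassette_a [(0.64, array([0.4506, 0.0946, 0.1011])), (0.55, array([0.3416, 0.2001, 0.0024])), (0.53, array([ 0.3598, -0.0321, -0.001 ])), (0.5, array([0.5741, 0.108 , 0.0996])), (0.49, array([0.5144, 0.1081, 0.1021]))]
top cassette_a_mid [(0.59, array([0.5172, 0.1084, 0.1215])), (0.53, array([0.5284, 0.0495, 0.1013]))]
top iris_hook [(0.83, array([ 0.6773,  0.0618, -0.0017]))]
top caliper [(0.54, array([ 0.3708,  0.0772, -0.0011]))]
top lens_loop [(0.7, array([ 0.5712, -0.2134,  0.    ]))]
```

```bash
cat > h.py <<'E'
import numpy as np, cv2
np.set_printoptions(precision=4,suppress=True)
from plant import observe,cams,job,r
def proj(c,P):
    P=np.atleast_2d(P); Q=P@c['view'][:3,:3].T+c['view'][:3,3]
    return np.c_[c['fx']*Q[:,0]/Q[:,2]+c['cx'],c['fy']*Q[:,1]/Q[:,2]+c['cy']]
def st(P,S):  # station->world
    P=np.atleast_2d(P).astype(float); a=S[2]; R=np.array([[np.cos(a),-np.sin(a),0],[np.sin(a),np.cos(a),0],[0,0,1]])
    return P@R.T+np.array([S[0],S[1],0])
c25,s25=np.cos(np.radians(25)),np.sin(np.radians(25))
def overlay(cam,S,box,sc,name,cass=(),d=0.0,im=None):
    im=cams.snapshot(cam)[:,:,::-1].copy() if im is None else im
    c=cams.calibration(cam); x0,y0,x1,y1=box
    z=cv2.resize(im[y0:y1,x0:x1],None,fx=sc,fy=sc,interpolation=cv2.INTER_CUBIC)
    def line(P,col):
        p=(proj(c,st(P,S))-[x0-.5,y0-.5])*sc-.5
        cv2.polylines(z,[np.round(p*8).astype(np.int32)],False,col,1,cv2.LINE_AA,3)
    line([[0,-.104,.1],[.14,-.104,.1],[.14,.104,.1],[0,.104,.1],[0,-.104,.1]],(0,0,255))
    for y in(-.031,.031): line([[0,y,.1+.018],[-.082*c25,y,.118-.082*s25]],(0,255,255))
    hx=-.130-d*c25; hz=.072-d*s25*1.0
    line([[hx,-.035,hz],[hx,.035,hz]],(0,255,0))
    for (x,y,w) in cass:
        q=np.array([[-.007,-.022],[.007,-.022],[.007,.022],[-.007,.022],[-.007,-.022]])
        q=q@np.array([[np.cos(w),np.sin(w)],[-np.sin(w),np.cos(w)]])+[x,y]
        for zz in(.1,.146): line(np.c_[q,np.full(5,zz)],(255,0,255))
    cv2.imwrite(name,z)
E
python3 - <<'E'
from h import *
S=[.5265,.0505,np.radians(99)]
a=S[2]
def inv(p): 
    d=np.array(p[:2])-S[:2]; return [d@[np.cos(a),np.sin(a)],d@[-np.sin(a),np.cos(a)]]
C=[inv(p)+[0] for p in([.452,.095],[.5142,.1105],[.576,.1105])]
print(np.array(C), inv([.547,-.078]),inv([.6772,.0612]),inv([.3704,.079]),inv([.571,-.213]))
overlay("top",S,(230,110,390,270),5,"pics/t1.png",C)
overlay("side",S,(220,120,390,280),4.6,"pics/s1.png",C)
E
```

```text
[[ 0.0556  0.0666  0.    ]
 [ 0.0612  0.0028  0.    ]
 [ 0.0515 -0.0583  0.    ]] [np.float64(-0.13012485829979994), np.float64(-0.00014578222453073662)] [np.float64(-0.013006408637194823), np.float64(-0.15051848170361778)] [np.float64(0.052568537699741444), np.float64(0.14971976771325438)] [np.float64(-0.2672172114411091), np.float64(-0.002731649618382795)]
```

View pics/t1.png

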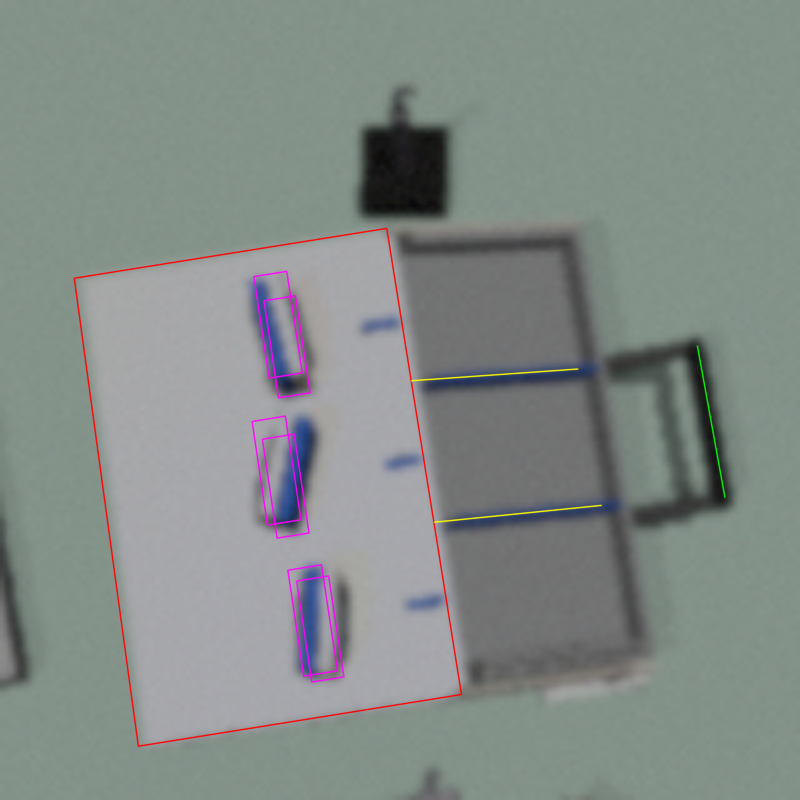

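View pics/s1.png

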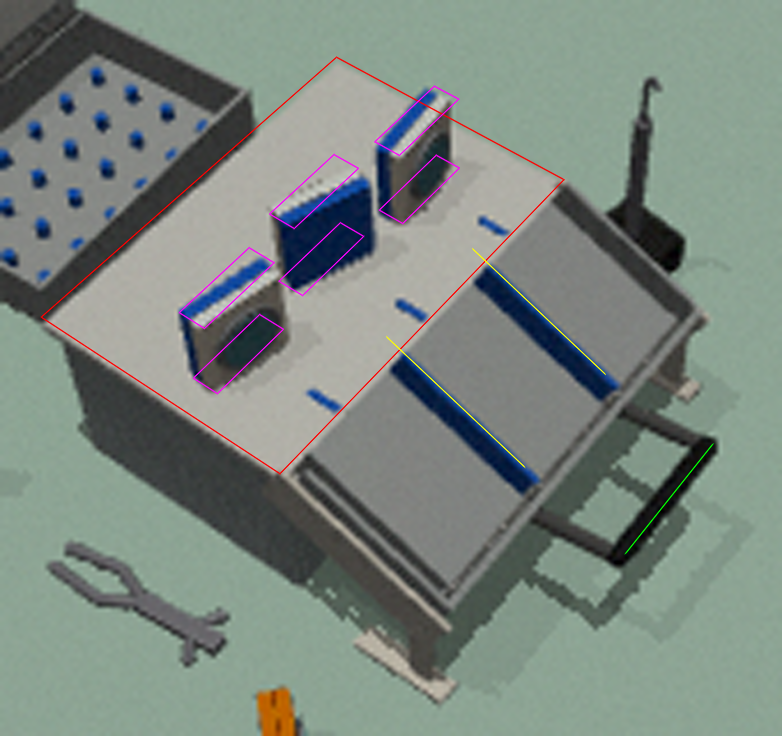

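```bash
cat > fit.py <<'E'
from h import *
from scipy.optimize import minimize
def masks(cam):
    return [d['region'] for d in cams.silhouettes("cassette_a",cam)]
def corners(x,y,w,S):
    q=np.array([[sx*.007,sy*.022,z] for sx in(-1,1) for sy in(-1,1) for z in(.1,.146)])
    R=np.array([[np.cos(w),np.sin(w),0],[-np.sin(w),np.cos(w),0],[0,0,1]])
    return st(q@R+[x,y,0],S)
def rend(c,P,sc=4,box=None):
    p=proj(c,P); x0,y0,x1,y1=box
    m=np.zeros(((y1-y0)*sc,(x1-x0)*sc),np.uint8)
    h=cv2.convexHull(np.float32((p-[x0-.5,y0-.5])*sc-.5))
    cv2.fillConvexPoly(m,np.round(h*16).astype(np.int32),1,shift=4); return cv2.resize(m.astype(np.float32),None,fx=1/sc,fy=1/sc,interpolation=cv2.INTER_AREA)
E
python3 - <<'E'
from fit import *
S=[.5265,.0505,np.radians(99)]
init=[(.0556,.0666,-.19),(.0612,.0028,-.34),(.0515,-.0583,.09)]
cal={k:cams.calibration(k) for k in("top","side")}
ms={}
for k in cal: cams.snapshot(k); ms[k]=masks(k); print(k,[ (int(m.sum()),[int(v) for v in np.argwhere(m).mean(0)[::-1]]) for m in ms[k]])
for i in init:
    res={}
    data=[]
    for k in cal:
        cen=proj(cal[k],corners(*i,S)).mean(0)
        cand=[m for m in ms[k] if m.sum()<1500 and np.linalg.norm(np.argwhere(m).mean(0)[::-1]-cen)<12]
        if not cand: print("missing",k);continue
        b=[int(cen[0])-40,int(cen[1])-40,int(cen[0])+40,int(cen[1])+40]
        data.append((k,b,cand[0][b[1]:b[3],b[0]:b[2]].astype(np.float32)))
    def cost(p):
        P=corners(p[0]/1e3+i[0],p[1]/1e3+i[1],p[2]/40,S)
        return sum(np.abs(rend(cal[k],P,4,b)-m).sum()/m.sum() for k,b,m in data)
    best=min((minimize(cost,[dx,dy,40*(i[2]+dw)],method="Nelder-Mead",options=dict(initial_simplex=None)) for dx in(-3,3) for dy in (-2,2) for dw in(-.1,.1)),key=lambda r:r.fun)
    p=best.x; print(i,len(data),"->",p[0]/1e3+i[0],p[1]/1e3+i[1],np.degrees(p[2]/40),best.fun)
print(observe()['clock'])
E
```

```text
top [(126, [351, 277]), (199, [287, 203]), (217, [250, 285]), (186, [294, 234]), (195, [286, 176]), (6295, [186, 216])]
side [(376, [290, 168]), (329, [309, 153]), (348, [206, 218]), (260, [281, 284])]
missing side
(0.0556, 0.0666, -0.19) 1 -> 0.051787783129089104 0.06680674494558192 -15.152642551484153 0.1979166716337204
(0.0612, 0.0028, -0.34) 2 -> 0.057599249964816565 0.0013302861764103115 -13.73312399688657 0.35026779770851135
(0.0515, -0.0583, 0.09) 2 -> 0.05123625031155466 -0.05624446356183588 6.933520570136969 0.29816851019859314
1.45
```

```bash
python3 - <<'E'
from h import *
S=[.5265,.0505,np.radians(99)]
C=[(.0525,.066,np.radians(-13)),(.058,.0015,np.radians(-17)),(.0512,-.057,np.radians(6.5))]
im=cv2.imread("pics/top0.png"); overlay("top",S,(265,150,325,260),7,"pics/t2.png",C,im=im)
im=cv2.imread("pics/side0.png"); overlay("side",S,(240,120,340,220),7,"pics/s2.png",C,im=im)
a=cv2.imread("pics/t2.png");b=cv2.imread("pics/s2.png")
h=600;a=cv2.resize(a,None,fx=h/a.shape[0],fy=h/a.shape[0]);b=cv2.resize(b,(450,450));b=cv2.copyMakeBorder(b,0,150,0,0,0)
cv2.imwrite("pics/ts2.png",np.hstack([a,b]))
E
```

```text
(no output)
```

View pics/ts2.png

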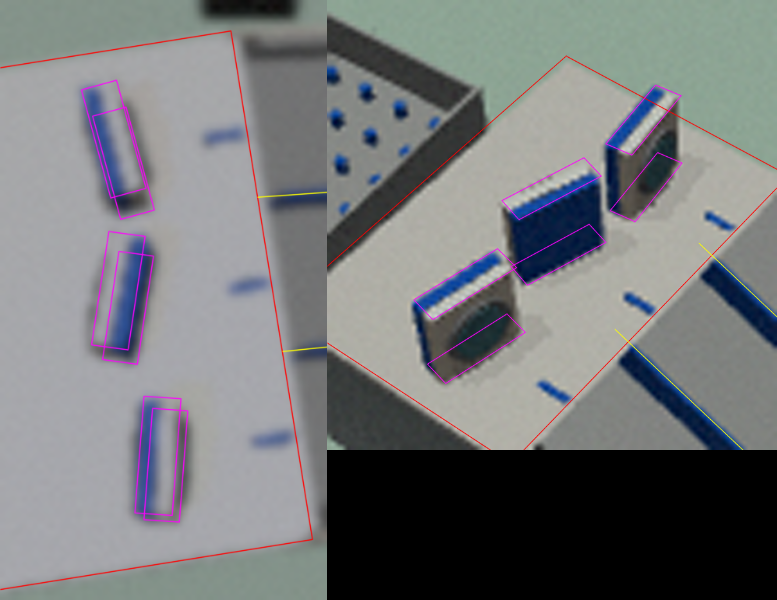

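```bash
cat > plan.py <<'E'
from h import *
from scipy.spatial.transform import Rotation as Ro
S=[.5265,.0505,np.radians(99)]
def yaw():
    R=Ro.from_quat(observe()['tcp_rot']).as_matrix(); return np.degrees(np.arctan2(R[1,1],R[0,1]))
def info():
    o=observe(); d=o['tool_pos'][:2]-S[:2]; a=S[2]
    print("t",o['clock'],"stn",np.array([d@[np.cos(a),np.sin(a)],d@[-np.sin(a),np.cos(a)],o['tool_pos'][2]]),"yaw-st",yaw()-99,"gap",o['finger_gap'],"F",o['force'],"j",o['joint_pos'])
def rows(pts,start=None):
    """pts: list of (station xyz, jaw yaw rel. to station (deg), nrows, grip)"""
    o=observe(); 
    if start is None: p=o['tool_pos'].copy(); w=yaw()
    else: p=st(start[:3],S)[0]; w=start[3]+99
    out=[]
    for x,y,z,wt,n,g in pts:
        T=st([x,y,z],S)[0]; wt=wt+99; p0=p.copy(); dw=round((wt-w)/n,2)
        for i in range(n):
            tgt=p0+(T-p0)*(i+1)/n; d=tgt-p; a=np.radians(w)
            yh=np.array([np.cos(a),np.sin(a),0]); xh=np.array([-np.sin(a),np.cos(a),0])
            t=np.round([d@xh,d@yh,-d[2]],4); p=p+t[0]*xh+t[1]*yh-[0,0,t[2]]; w+=dw
            out.append([t.tolist(),[0,0,round(-dw,2)+0],g])
    for k in range(0,len(out),10): print(str(out[k:k+10]).replace(' ',''))
    print("end",p,w-99)
E
python3 - <<'E'
from plan import *
info(); rows([(-.131,0,.16,-180,16,-.4)])
E
```

```text
t 1.45 stn [0.5886 0.2427 0.2313] yaw-st -27.14905234199459 gap 0.9938211767322894 F [ 0.1502 -0.326  -0.7372] j [ 1.135   0.0527  1.6129 -0.      1.476  -0.119 ]
[[[-0.034,-0.0331,0.0045],[0,0,np.float64(9.55)],-0.4],[[-0.0391,-0.027,0.0044],[0,0,np.float64(9.55)],-0.4],[[-0.0429,-0.0201,0.0045],[0,0,np.float64(9.55)],-0.4],[[-0.0458,-0.0128,0.0044],[0,0,np.float64(9.55)],-0.4],[[-0.0472,-0.0049,0.0045],[0,0,np.float64(9.55)],-0.4],[[-0.0473,0.0029,0.0044],[0,0,np.float64(9.55)],-0.4],[[-0.0463,0.0107,0.0045],[0,0,np.float64(9.55)],-0.4],[[-0.0438,0.0183,0.0045],[0,0,np.float64(9.55)],-0.4],[[-0.0402,0.0253,0.0044],[0,0,np.float64(9.55)],-0.4],[[-0.0354,0.0316,0.0045],[0,0,np.float64(9.55)],-0.4]]
[[[-0.0297,0.037,0.0044],[0,0,np.float64(9.55)],-0.4],[[-0.0231,0.0415,0.0045],[0,0,np.float64(9.55)],-0.4],[[-0.0159,0.0447,0.0044],[0,0,np.float64(9.55)],-0.4],[[-0.0083,0.0467,0.0045],[0,0,np.float64(9.55)],-0.4],[[-0.0004,0.0475,0.0044],[0,0,np.float64(9.55)],-0.4],[[0.0074,0.0469,0.0045],[0,0,np.float64(9.55)],-0.4]]
end [ 0.547  -0.0789  0.16  ] -179.94905234199456
```

>>> step_arm([
  [[-0.034, -0.033, 0.0045], [0, 0, 9.55], -0.4],
  [[-0.039, -0.027, 0.0045], [0, 0, 9.55], -0.4],
  [[-0.043, -0.02, 0.0045], [0, 0, 9.55], -0.4],
  [[-0.046, -0.013, 0.0045], [0, 0, 9.55], -0.4],
  [[-0.047, -0.005, 0.0045], [0, 0, 9.55], -0.4],
  [[-0.047, 0.003, 0.0045], [0, 0, 9.55], -0.4],
  [[-0.046, 0.011, 0.0045], [0, 0, 9.55], -0.4],
  [[-0.044, 0.018, 0.0045], [0, 0, 9.55], -0.4],
  [[-0.04, 0.025, 0.0045], [0, 0, 9.55], -0.4],
  [[-0.035, 0.032, 0.0045], [0, 0, 9.55], -0.4],
])

```text
clock: 2.7
tool_pos: [0.4155, 0.1729, 0.1865]
tcp_rot: [0.839, 0.545, 0.001, 0.0]
force: [1.2, 0.9, 1.0]
finger_gap: 0.299
```

>>> step_arm([
  [[-0.03, 0.037, 0.0045], [0, 0, 9.55], -0.4],
  [[-0.023, 0.0415, 0.0045], [0, 0, 9.55], -0.4],
  [[-0.016, 0.045, 0.0045], [0, 0, 9.55], -0.4],
  [[-0.008, 0.047, 0.0045], [0, 0, 9.55], -0.4],
  [[0, 0.0475, 0.0045], [0, 0, 9.55], -0.4],
  [[0.007, 0.047, 0.0045], [0, 0, 9.55], -0.4],
  [[0, 0, 0], [0, 0, 0], -0.4],
  [[0, 0, 0], [0, 0, 0], -0.4],
])

```text
clock: 3.7
tool_pos: [0.5472, -0.0783, 0.1592]
tcp_rot: [0.997, 0.079, -0.0, -0.0]
force: [1.3, 0.9, 0.2]
finger_gap: 0.301
```

```bash
python3 - <<'E'
from plan import *
info(); im=cams.snapshot("wrist")[:,:,::-1].copy()
c=cams.calibration("wrist")
def L(P,col): cv2.polylines(im,[np.int32(proj(c,st(P,S)))],False,col,1)
L([[-.13,-.035,.072],[-.13,.035,.072]],(0,255,0))
L([[0,-.104,.1],[0,.104,.1]],(0,0,255))
cv2.imwrite("pics/w1.png",im)
for k in("wrist","side"):
    if k!="wrist": cams.snapshot(k)
    print([(d['conf'],d['location']) for d in cams.pinpoint("handle",k)])
print(st([-.13,0,.072],S))
E
```

```text
t 3.7 stn [-0.1304 -0.0003  0.1592] yaw-st -179.91125623347529 gap 0.30114725782210544 F [1.2605 0.88   0.2366] j [-0.2769 -0.0633  1.8513  0.0004  1.3543  1.1352]
[(0.89, [0.5425, -0.0719, 0.0711])]
[(0.94, [0.5479, -0.0784, 0.0707])]
[[ 0.5468 -0.0779  0.072 ]]
```

View pics/w1.png

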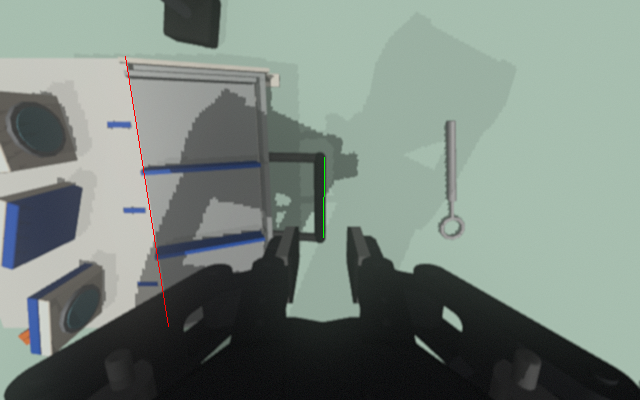

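>>> step_arm([
  [[0, 0, 0.025], [0, 0, 0], -0.4],
  [[0, 0, 0.025], [0, 0, 0], -0.4],
  [[0, 0, 0.02], [0, 0, 0], -0.4],
  [[0, 0, 0.015], [0, 0, 0], -0.4],
  [[0, 0, 0.01], [0, 0, 0], -0.4],
  [[0, 0, 0], [0, 0, 0], -0.4],
])

```text
clock: 4.65
tool_pos: [0.5471, -0.0784, 0.0636]
tcp_rot: [0.997, 0.079, -0.001, -0.0]
force: [0.0, 0.6, 0.5]
finger_gap: 0.3
```

Free on both sides; a little lower, then close.

>>> step_arm([
  [[0, 0, 0.008], [0, 0, 0], -0.4],
  [[0, 0, 0], [0, 0, 0], -1],
  [[0, 0, 0], [0, 0, 0], -1],
  [[0, 0, 0], [0, 0, 0], -1],
  [[0, 0, 0], [0, 0, 0], -1],
])

```text
clock: 5.28
tool_pos: [0.547, -0.0779, 0.0558]
tcp_rot: [0.997, 0.079, -0.0, -0.001]
force: [-0.0, 4.1, -4.0]
finger_gap: 0.091
```

>>> step_arm([
  [[0, 0.007, 0.0033], [0, 0, 0], -1],
  [[0, 0.007, 0.0033], [0, 0, 0], -1],
  [[0, 0.007, 0.0033], [0, 0, 0], -1],
  [[0, 0.007, 0.0033], [0, 0, 0], -1],
  [[0, 0.007, 0.0033], [0, 0, 0], -1],
  [[0, 0.007, 0.0033], [0, 0, 0], -1],
  [[0, 0.007, 0.0033], [0, 0, 0], -1],
  [[0, 0.005, 0.0023], [0, 0, 0], -1],
  [[0, 0, 0], [0, 0, 0], -1],
])

```text
clock: 6.4
tool_pos: [0.5549, -0.1273, 0.0324]
tcp_rot: [0.997, 0.078, -0.002, -0.006]
force: [-10.3, 23.3, 15.2]
finger_gap: 0.085
```

```bash
python3 - <<'E'
from plan import *
info(); cams.snapshot("wrist")
cams.snapshot("side")
for k in ("side",): print([(d['conf'],d['location']) for d in cams.pinpoint("handle",k)],[(d['conf'],d['location']) for d in cams.pinpoint("pocket",k)])
for d in(0,.05,.056,.062): print(d,st([-.13-d*c25,0,.072-d*s25],S))
overlay("side",S,(280,140,440,300),4.6,"pics/s3.png",d=.056)
info()
E
```

```text
t 6.4 stn [-0.18   -0.0002  0.0324] yaw-st -180.00392395376565 gap 0.08521879260457728 F [-10.2537  23.303   15.2233] j [-0.3604  0.1343  1.881   0.0094  1.1351  1.0494]
[(0.69, [0.5574, -0.1289, 0.0465])] [(0.92, [0.5415, -0.0481, 0.0472])]
0 [[ 0.5468 -0.0779  0.072 ]]
0.05 [[ 0.5539 -0.1227  0.0509]]
0.056 [[ 0.5548 -0.128   0.0483]]
0.062 [[ 0.5556 -0.1334  0.0458]]
t 6.65 stn [-0.18   -0.0002  0.0324] yaw-st -179.9680004253161 gap 0.08858026007236912 F [-10.7421  22.5058  16.0858] j [-0.36    0.134   1.8814  0.0085  1.1344  1.0495]
```

View pics/s3.png

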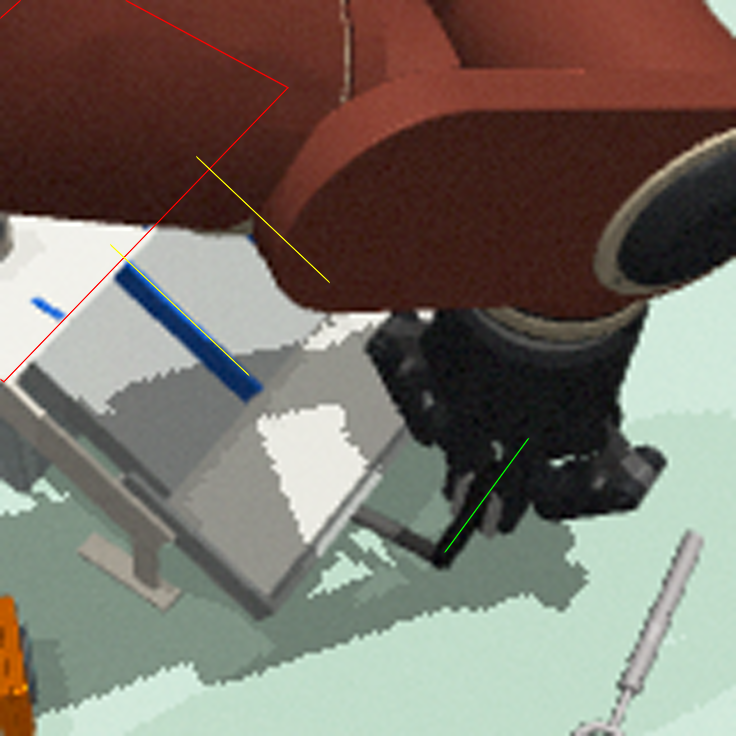

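>>> step_arm([
  [[0, 0.003, 0.0014], [0, 0, 0], -1],
  [[0, 0.002, 0.001], [0, 0, 0], -1],
  [[0, 0, 0], [0, 0, 0], -1],
])

```text
clock: 7.02
tool_pos: [0.5549, -0.1274, 0.0322]
tcp_rot: [0.997, 0.079, -0.004, -0.011]
force: [-20.1, 39.8, 35.2]
finger_gap: 0.084
```

>>> step_arm([
  [[0, -0.004, -0.002], [0, 0, 0], -1],
  [[0, -0.004, -0.002], [0, 0, 0], -1],
  [[0, 0, 0], [0, 0, 0], -0.4],
  [[0, 0, 0], [0, 0, 0], -0.4],
  [[0, 0, 0], [0, 0, 0], -0.4],
])

```text
clock: 7.65
tool_pos: [0.5563, -0.1301, 0.0333]
tcp_rot: [0.997, 0.079, 0.001, 0.001]
force: [-0.1, 0.0, 1.3]
finger_gap: 0.297
```

```bash
python3 - <<'E'
from plan import *
info(); overlay("side",S,(280,140,440,300),4.6,"pics/s4.png",d=.062)
im=cams.snapshot("wrist")[:,:,::-1]; cv2.imwrite("pics/w4.png",im)
E
```

```text
t 7.65 stn [-0.183  -0.0012  0.0333] yaw-st -179.98894363909028 gap 0.29693078144002466 F [-0.1302  0.0349  1.2687] j [-0.3596  0.1315  1.8823 -0.0008  1.1257  1.0543]
```

View pics/s4.png

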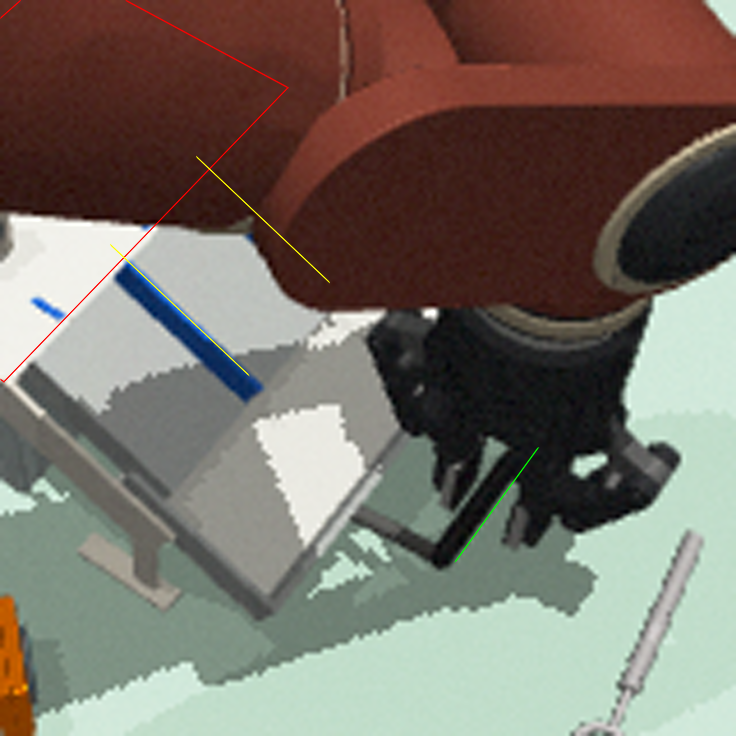

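View pics/w4.png

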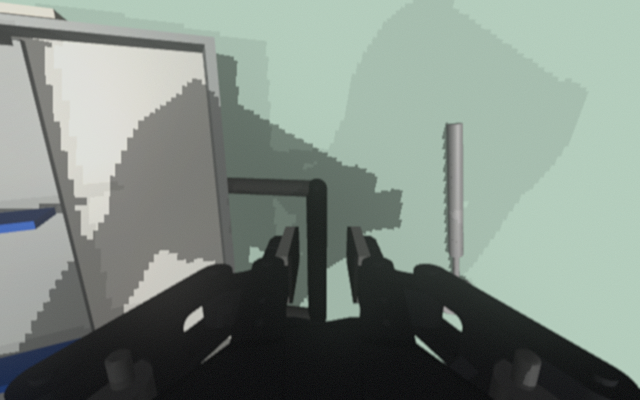

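```bash
python3 - <<'E'
from plan import *
rows([(-.183,-.001,.2,-180,4,-.4),(.09,-.008,.2,-107,8,-.7)])
E
```

```text
[[[0.0,0.0001,-0.0418],[0,0,np.float64(0.01)],-0.4],[[0.0001,0.0001,-0.0417],[0,0,np.float64(0.01)],-0.4],[[-0.0,0.0001,-0.0418],[0,0,np.float64(0.01)],-0.4],[[0.0,0.0001,-0.0418],[0,0,np.float64(0.01)],-0.4],[[0.0009,-0.0341,0.0],[0,0,np.float64(-9.13)],-0.7],[[0.0062,-0.0336,0.0],[0,0,np.float64(-9.13)],-0.7],[[0.0115,-0.0321,0.0],[0,0,np.float64(-9.13)],-0.7],[[0.0165,-0.0299,0.0],[0,0,np.float64(-9.13)],-0.7],[[0.021,-0.0269,0.0],[0,0,np.float64(-9.13)],-0.7],[[0.025,-0.0232,0.0],[0,0,np.float64(-9.13)],-0.7]]
[[[0.0284,-0.019,0.0],[0,0,np.float64(-9.13)],-0.7],[[0.031,-0.0142,0.0],[0,0,np.float64(-9.13)],-0.7]]
end [0.5203 0.1406 0.2   ] -106.97992329301444
```

>>> step_arm([
  [[0, 0, -0.042], [0, 0, 0], -0.4],
  [[0, 0, -0.042], [0, 0, 0], -0.4],
  [[0, 0, -0.042], [0, 0, 0], -0.4],
  [[0, 0, -0.042], [0, 0, 0], -0.4],
  [[0.001, -0.034, 0], [0, 0, -9.13], -0.7],
  [[0.006, -0.0335, 0], [0, 0, -9.13], -0.7],
  [[0.0115, -0.032, 0], [0, 0, -9.13], -0.7],
  [[0.0165, -0.03, 0], [0, 0, -9.13], -0.7],
  [[0.021, -0.027, 0], [0, 0, -9.13], -0.7],
  [[0.025, -0.023, 0], [0, 0, -9.13], -0.7],
])

```text
clock: 9.0
tool_pos: [0.5284, 0.0745, 0.2007]
tcp_rot: [0.848, 0.531, 0.0, 0.0]
force: [-0.0, -0.0, 0.0]
finger_gap: 0.151
```

>>> step_arm([
  [[0.0285, -0.019, 0], [0, 0, -9.13], -0.7],
  [[0.031, -0.014, 0], [0, 0, -9.13], -0.7],
  [[0, 0, 0], [0, 0, 0], -0.7],
])

```text
clock: 9.38
tool_pos: [0.5195, 0.1428, 0.2006]
tcp_rot: [0.753, 0.658, 0.0, 0.0]
force: [-0.1, -1.1, 0.0]
finger_gap: 0.155
```

```bash
python3 - <<'E'
from plan import *
info()
C=[(.0525,.066,np.radians(-13)),(.058,.0015,np.radians(-17)),(.0512,-.057,np.radians(6.5))]
overlay("top",S,(230,110,390,270),4,"pics/t5.png",C,d=.062)
im=cams.snapshot("wrist")[:,:,::-1]; cv2.imwrite("pics/w5.png",im)
E
```

```text
t 9.375 stn [ 0.0923 -0.0075  0.2006] yaw-st -106.76986719014926 gap 0.1552093147765753 F [-0.1286 -1.0768  0.0259] j [ 0.1302 -0.1336  1.8455 -0.0001  1.4295  0.2658]
```

View pics/t5.png

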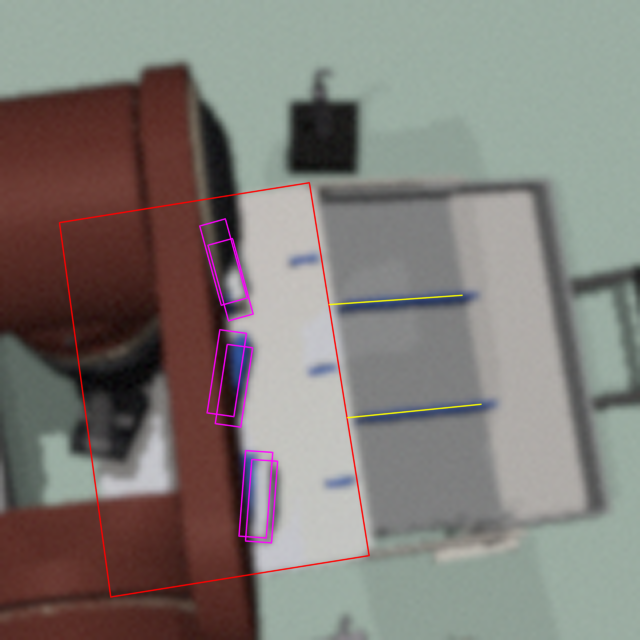

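View pics/w5.png

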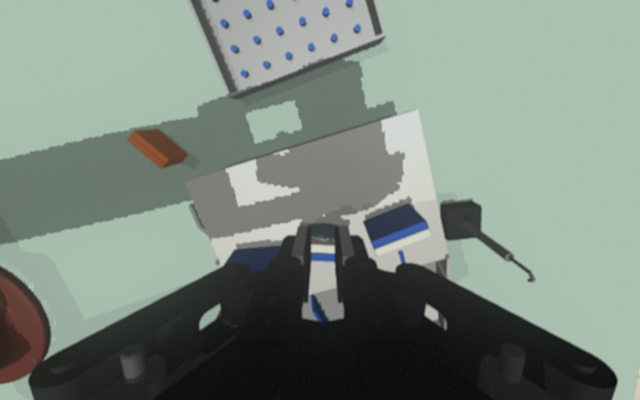

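```bash
python3 - <<'E'
from plan import *
overlay("top",S,(320,140,420,240),8,"pics/t6.png",d=.062)
im=cv2.imread("pics/top0.png"); overlay("top",S,(320,140,420,240),8,"pics/t6b.png",d=0,im=im)
a=cv2.imread("pics/t6.png");b=cv2.imread("pics/t6b.png")
cv2.imwrite("pics/t6c.png",cv2.resize(np.hstack([b,a]),(800,400)))
print([(d['conf'],d['location']) for d in cams.pinpoint("handle","top")],[(d['conf'],d['location']) for d in cams.pinpoint("pocket","top")])
E
```

```text
[(0.74, [0.5525, -0.1304, 0.0457])] [(0.83, [0.5377, -0.0483, 0.0467])]
```

View pics/t6c.png

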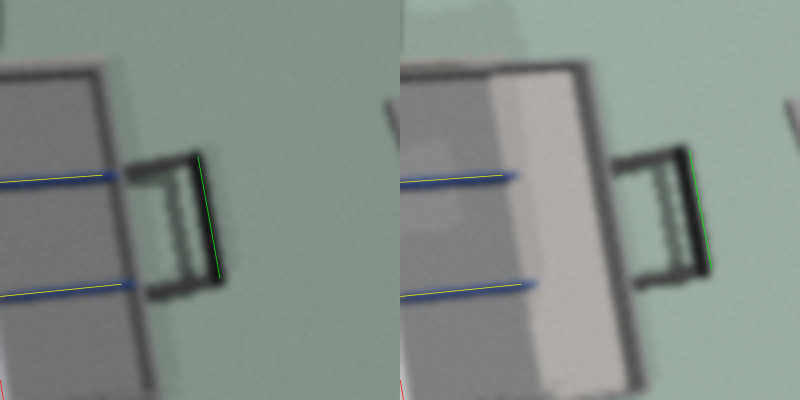

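```bash
python3 - <<'E'
from plan import *
import scipy.ndimage as nd
c=cams.calibration("top")
im0=cv2.imread("pics/top0.png",0).astype(float); im1=cams.snapshot("top")[:,:,::-1]; cv2.imwrite("pics/top7.png",im1); im1=cv2.cvtColor(im1.copy(),cv2.COLOR_BGR2GRAY).astype(float)
for im,ds in((im0,np.arange(-.012,.012,.0005)),(im1,np.arange(.044,.072,.0005))):
    pr=[]
    for d in ds:
        P=np.array([[-.13-d*c25,y,.072-d*s25] for y in np.linspace(-.025,.025,30)])
        p=proj(c,st(P,S)); pr.append(nd.map_coordinates(im,[p[:,1],p[:,0]],order=1).mean())
    pr=np.array(pr); w=np.clip(0.5*(pr.min()+np.median(pr))-pr,0,None); print("min",ds[pr.argmin()],"cent",(w*ds).sum()/w.sum(),pr.round()[::3])
E
```

```text
min -0.001499999999999991 cent -0.0016440631697537344 [132. 126. 112.  91.  67.  45.  31.  27.  34.  49.  70.  91. 109. 120.
 126. 129.]
min 0.05550000000000001 cent 0.05576628077146292 [125. 133. 133. 122. 101.  77.  54.  39.  36.  43.  60.  84. 109. 130.
 146. 156. 161. 164. 165.]
```

```bash
python3 - <<'E'
from plan import *
rows([(-.182,-.001,.15,-180,8,-.4),(-.182,-.001,.034,-180,5,-.4)])
E
```

```text
[[[-0.0327,0.0092,0.0063],[0,0,np.float64(9.12)],-0.4],[[-0.0309,0.0142,0.0063],[0,0,np.float64(9.12)],-0.4],[[-0.0283,0.019,0.0063],[0,0,np.float64(9.12)],-0.4],[[-0.0248,0.0232,0.0063],[0,0,np.float64(9.12)],-0.4],[[-0.0209,0.0268,0.0064],[0,0,np.float64(9.12)],-0.4],[[-0.0164,0.0298,0.0063],[0,0,np.float64(9.12)],-0.4],[[-0.0114,0.032,0.0063],[0,0,np.float64(9.12)],-0.4],[[-0.0062,0.0335,0.0063],[0,0,np.float64(9.12)],-0.4],[[-0.0,-0.0,0.0232],[0,0,np.float64(0.0)],-0.4],[[-0.0,-0.0,0.0232],[0,0,np.float64(0.0)],-0.4]]
[[[-0.0,-0.0,0.0232],[0,0,np.float64(0.0)],-0.4],[[-0.0,-0.0,0.0232],[0,0,np.float64(0.0)],-0.4],[[-0.0,-0.0,0.0232],[0,0,np.float64(0.0)],-0.4]]
end [ 0.556  -0.1291  0.034 ] -179.9827745328173
```

>>> step_arm([
  [[-0.0325, 0.009, 0.006], [0, 0, 9.12], -0.4],
  [[-0.031, 0.014, 0.006], [0, 0, 9.12], -0.4],
  [[-0.028, 0.019, 0.006], [0, 0, 9.12], -0.4],
  [[-0.025, 0.023, 0.006], [0, 0, 9.12], -0.4],
  [[-0.021, 0.027, 0.006], [0, 0, 9.12], -0.4],
  [[-0.0165, 0.03, 0.006], [0, 0, 9.12], -0.4],
  [[-0.0115, 0.032, 0.006], [0, 0, 9.12], -0.4],
  [[-0.006, 0.0335, 0.006], [0, 0, 9.12], -0.4],
  [[0, 0, 0.026], [0, 0, 0], -0.4],
  [[0, 0, 0.026], [0, 0, 0], -0.4],
])

```text
clock: 10.92
tool_pos: [0.5561, -0.1297, 0.1002]
tcp_rot: [0.997, 0.078, 0.0, 0.0]
force: [0.2, 0.3, -0.4]
finger_gap: 0.3
```

>>> step_arm([
  [[0, 0, 0.026], [0, 0, 0], -0.4],
  [[0, 0, 0.022], [0, 0, 0], -0.4],
  [[0, 0, 0.018], [0, 0, 0], -0.4],
  [[0, 0, 0], [0, 0, 0], -0.4],
])

```text
clock: 11.42
tool_pos: [0.5546, -0.1281, 0.0328]
tcp_rot: [0.997, 0.079, -0.002, -0.001]
force: [-0.8, -0.1, -0.1]
finger_gap: 0.301
```

Now pull with the inner finger only.

>>> step_arm([
  [[0, 0.004, 0.0015], [0, 0, 0], -0.4],
  [[0, 0.004, 0.002], [0, 0, 0], -0.4],
  [[0, 0.002, 0.001], [0, 0, 0], -0.4],
  [[0, 0.002, 0.001], [0, 0, 0], -0.4],
])

```text
clock: 11.92
tool_pos: [0.5583, -0.135, 0.0315]
tcp_rot: [0.997, 0.079, -0.0, -0.006]
force: [-7.6, 24.4, 18.1]
finger_gap: 0.3
```

>>> step_arm([
  [[0, 0.002, 0.001], [0, 0, 0], -0.4],
  [[0, 0.002, 0.001], [0, 0, 0], -0.4],
])

```text
clock: 12.18
tool_pos: [0.5585, -0.1351, 0.0304]
tcp_rot: [0.997, 0.079, -0.001, -0.01]
force: [-7.1, 37.3, 20.7]
finger_gap: 0.298
```

>>> step_arm([
  [[0, -0.012, -0.005], [0, 0, 0], -0.4],
  [[0, 0, -0.04], [0, 0, 0], -0.4],
  [[0, -0.03, -0.055], [0, 0, 0], -0.7],
  [[0, -0.04, -0.06], [0, 0, 0], -0.7],
  [[0, 0, 0], [0, 0, 0], -0.7],
])

```text
clock: 12.8
tool_pos: [0.5498, -0.0679, 0.1861]
tcp_rot: [0.997, 0.081, 0.006, 0.002]
force: [-0.0, -0.7, -0.8]
finger_gap: 0.153
```

```bash
python3 - <<'E'
from plan import *
info(); im=cams.snapshot("wrist")[:,:,::-1].copy()
c=cams.calibration("wrist")
cv2.imwrite("pics/w8raw.png",im)
im=cv2.imread("pics/w8raw.png")
def slope(s,y,n): # s along slope down from lip, n normal
    return [-s*c25-n*s25,y,.1-s*s25+n*c25]
def L(P,col): cv2.polylines(im,[np.round(proj(c,st(P,S))*8).astype(np.int32)],False,col,1,cv2.LINE_AA,3)
L([slope(82,0,0)] and [slope(.082,-.096,0),slope(.082,.096,0)],(0,255,255))
for s,col in((.138,(255,0,0)),(.144,(0,0,255))):
    L([slope(s,-.096,-.008),slope(s,.096,-.008)],col)
    L([slope(s,-.096,.01),slope(s,.096,.01)],col)
cv2.imwrite("pics/w8.png",im)
print(cams.pinpoint("pocket","wrist"),cams.pinpoint("handle","wrist"),st([-.099,0,.0449],S))
E
```

```text
t 12.8 stn [-0.1206 -0.0045  0.1861] yaw-st -179.73534714521048 gap 0.15341053346891229 F [-0.0183 -0.6674 -0.7701] j [-0.2572 -0.0932  1.8331 -0.0001  1.3888  1.1519]
[{'location': [0.5417, -0.0491, 0.0493], 'conf': 0.68}, {'location': [0.5135, 0.1057, 0.0978], 'conf': 0.68}] [{'location': [0.5501, -0.1229, 0.0493], 'conf': 0.68}] [[ 0.542  -0.0473  0.0449]]
```

View pics/w8.png

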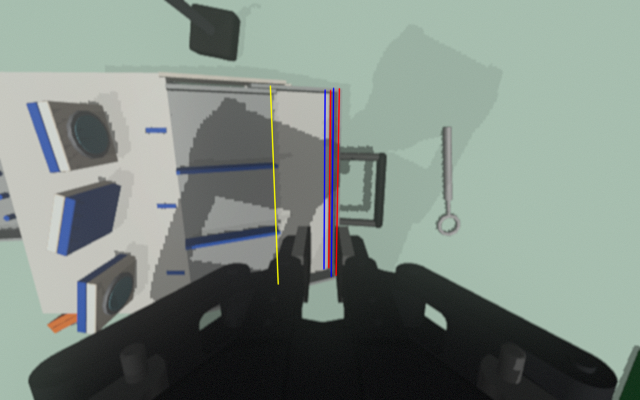

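```bash
python3 - <<'E'
from plan import *
c=cams.calibration("wrist"); im=cv2.imread("pics/w8raw.png")
x0,y0,x1,y1=250,75,400,225; sc=5
z=cv2.resize(im[y0:y1,x0:x1],None,fx=sc,fy=sc,interpolation=cv2.INTER_CUBIC)
slope=lambda s,y,n:[-s*c25-n*s25,y,.1-s*s25+n*c25]
def L(P,col): cv2.polylines(z,[np.round(((proj(c,st(P,S))-[x0-.5,y0-.5])*sc-.5)*8).astype(np.int32)],False,col,1,cv2.LINE_AA,3)
L([slope(.082,-.096,0),slope(.082,0,0)],(0,255,255))
for s,col in((.138,(255,0,0)),(.144,(0,0,255))):
    L([slope(s,-.096,-.008),slope(s,-.05,-.008)],col)
    L([slope(s,-.05,.01),slope(s,0,.01)],col)
cv2.imwrite("pics/w8z.png",z)
E
```

```text
(no output)
```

View pics/w8z.png

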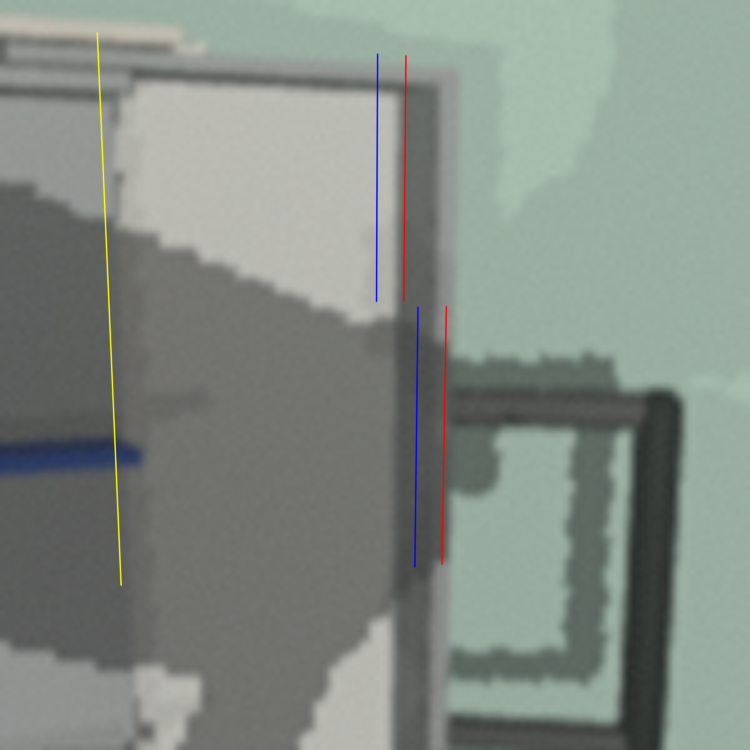

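```bash
python3 - <<'E'
from plan import *
rows([(.09,-.008,.19,-107,8,-.7),(.09,-.008,.136,-107,2,-.7)])
E
```

```text
[[[0.001,-0.0263,-0.0014],[0,0,np.float64(-9.11)],-0.7],[[0.0051,-0.0259,-0.0015],[0,0,np.float64(-9.11)],-0.7],[[0.0092,-0.0247,-0.0014],[0,0,np.float64(-9.11)],-0.7],[[0.0129,-0.023,-0.0015],[0,0,np.float64(-9.11)],-0.7],[[0.0164,-0.0206,-0.0014],[0,0,np.float64(-9.11)],-0.7],[[0.0195,-0.0177,-0.0015],[0,0,np.float64(-9.11)],-0.7],[[0.0221,-0.0145,-0.0014],[0,0,np.float64(-9.11)],-0.7],[[0.024,-0.0108,-0.0015],[0,0,np.float64(-9.11)],-0.7],[[0.0,0.0,0.027],[0,0,np.float64(0.0)],-0.7],[[0.0,0.0,0.027],[0,0,np.float64(0.0)],-0.7]]
end [0.5203 0.1406 0.136 ] -106.99795655986517
```

>>> step_arm([
  [[0.001, -0.0265, -0.0015], [0, 0, -9.11], -0.7],
  [[0.005, -0.026, -0.0015], [0, 0, -9.11], -0.7],
  [[0.009, -0.0245, -0.0015], [0, 0, -9.11], -0.7],
  [[0.013, -0.023, -0.0015], [0, 0, -9.11], -0.7],
  [[0.0165, -0.0205, -0.0015], [0, 0, -9.11], -0.7],
  [[0.0195, -0.018, -0.0015], [0, 0, -9.11], -0.7],
  [[0.022, -0.0145, -0.0015], [0, 0, -9.11], -0.7],
  [[0.024, -0.011, -0.0015], [0, 0, -9.11], -0.7],
  [[0, 0, 0], [0, 0, 0], -0.7],
])

```text
clock: 14.08
tool_pos: [0.5192, 0.1414, 0.1887]
tcp_rot: [0.755, 0.656, -0.002, -0.001]
force: [0.5, 1.0, -0.9]
finger_gap: 0.152
```

```bash
python3 - <<'E'
from plan import *
info()
E
```

```text
t 14.075 stn [ 0.0909 -0.007   0.1887] yaw-st -106.97867606922165 gap 0.15216343845975064 F [ 0.4634  1.0275 -0.8722] j [ 0.1277 -0.1234  1.8565 -0.0003  1.4121  0.267 ]
```

>>> step_arm([
  [[0, 0, 0.027], [0, 0, 0], -0.7],
  [[0, 0, 0.026], [0, 0, 0], -0.7],
  [[-0.006, 0, 0], [0, 0, 0], -0.7],
  [[-0.006, 0, 0], [0, 0, 0], -0.7],
  [[-0.006, 0, 0], [0, 0, 0], -0.7],
  [[-0.006, 0, 0], [0, 0, 0], -0.7],
  [[-0.006, 0, 0], [0, 0, 0], -0.7],
  [[-0.006, 0, 0], [0, 0, 0], -0.7],
  [[-0.004, 0, 0], [0, 0, 0], -0.7],
  [[0, 0, 0], [0, 0, 0], -0.7],
])

```text
clock: 15.32
tool_pos: [0.5142, 0.1013, 0.1376]
tcp_rot: [0.755, 0.656, -0.0, -0.0]
force: [0.1, -0.2, 0.2]
finger_gap: 0.151
```

```bash
python3 - <<'E'
from plan import *
info(); cv2.imwrite("pics/s9.png",cv2.resize(cams.snapshot("side")[120:280,220:390,::-1],None,fx=4,fy=4))
E
```

```text
t 15.325 stn [0.0521 0.0042 0.1376] yaw-st -107.01833783896062 gap 0.15058188417255486 F [ 0.1032 -0.2343  0.2438] j [ 0.0524 -0.1124  1.9351 -0.      1.3195  0.1923]
```

View pics/s9.png

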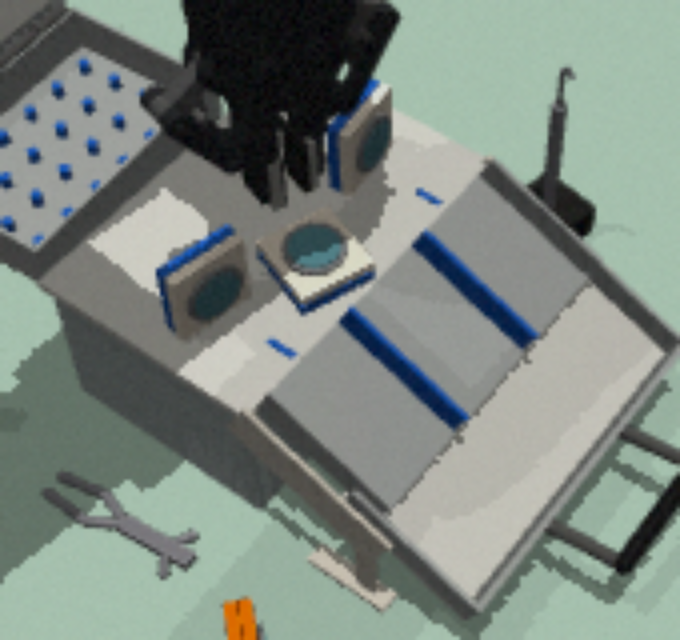

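```bash
python3 - <<'E'
from plan import *
rows([(.045,.005,.18,-106,1,-.7),(.02,.0735,.18,-103,3,-.7),(.02,.0735,.138,-103,2,-.7)])
E
```

```text
[[[-0.0072,0.0012,-0.0423],[0,0,np.float64(-1.0)],-0.7],[[-0.0143,-0.0197,-0.0],[0,0,np.float64(-1.0)],-0.7],[[-0.0139,-0.0198,-0.0],[0,0,np.float64(-1.0)],-0.7],[[-0.0136,-0.0202,-0.0],[0,0,np.float64(-1.0)],-0.7],[[-0.0,0.0,0.021],[0,0,np.float64(0.0)],-0.7],[[-0.0,0.0,0.021],[0,0,np.float64(0.0)],-0.7]]
end [0.4508 0.0588 0.138 ] -103.00477730303349
```

>>> step_arm([
  [[-0.007, 0.001, -0.042], [0, 0, -1], -0.7],
  [[-0.0145, -0.02, 0], [0, 0, -1], -0.7],
  [[-0.014, -0.02, 0], [0, 0, -1], -0.7],
  [[-0.0135, -0.02, 0], [0, 0, -1], -0.7],
  [[0, 0, 0], [0, 0, 0], -0.7],
  [[0, 0, 0.021], [0, 0, 0], -0.7],
  [[0, 0, 0.021], [0, 0, 0], -0.7],
  [[0, 0, 0], [0, 0, 0], -0.7],
])

```text
clock: 16.38
tool_pos: [0.4496, 0.0594, 0.1361]
tcp_rot: [0.731, 0.682, -0.001, -0.001]
force: [-0.6, 0.1, 0.4]
finger_gap: 0.151
```

>>> step_arm([
  [[0.006, 0, 0], [0, 0, 0], -0.7],
  [[0.006, 0, 0], [0, 0, 0], -0.7],
  [[0.006, 0, 0], [0, 0, 0], -0.7],
  [[0.006, 0, 0], [0, 0, 0], -0.7],
  [[0.006, 0, 0], [0, 0, 0], -0.7],
  [[0.006, 0, 0], [0, 0, 0], -0.7],
  [[0, 0, 0], [0, 0, 0], -0.7],
])

```text
clock: 17.25
tool_pos: [0.4526, 0.0953, 0.1375]
tcp_rot: [0.731, 0.682, -0.0, -0.0]
force: [-0.8, 1.0, -0.5]
finger_gap: 0.146
```

```bash
python3 - <<'E'
from plan import *
info(); cv2.imwrite("pics/s10.png",cv2.resize(cams.snapshot("side")[120:280,220:390,::-1],None,fx=4,fy=4))
rows([(.05,.060,.185,-95,1,-.7),(.016,-.061,.185,-83.5,4,-.7),(.016,-.061,.138,-83.5,2,-.7)])
E
```

```text
t 17.25 stn [0.0558 0.066  0.1375] yaw-st -102.94417360441258 gap 0.14644959457395407 F [-0.8306  1.0334 -0.4848] j [ 0.0465 -0.2745  2.074   0.      1.3428  0.1153]
[[[-0.0041,0.0071,-0.0476],[0,0,np.float64(-7.96)],-0.7],[[-0.0058,0.0309,0.0],[0,0,np.float64(-2.88)],-0.7],[[-0.0074,0.0305,0.0],[0,0,np.float64(-2.88)],-0.7],[[-0.0089,0.0302,0.0],[0,0,np.float64(-2.88)],-0.7],[[-0.0104,0.0296,0.0],[0,0,np.float64(-2.88)],-0.7],[[-0.0,0.0,0.0235],[0,0,np.float64(0.01)],-0.7],[[-0.0,0.0,0.0235],[0,0,np.float64(0.01)],-0.7]]
end [0.5842 0.0759 0.138 ] -83.50089420995769
```

View pics/s10.png

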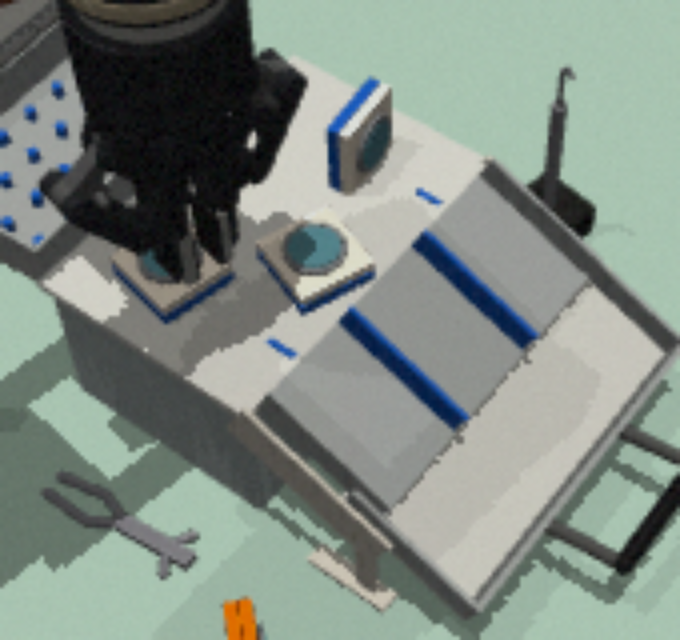

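>>> step_arm([
  [[-0.004, 0.007, -0.048], [0, 0, -8], -0.7],
  [[-0.006, 0.031, 0], [0, 0, -2.9], -0.7],
  [[-0.0075, 0.0305, 0], [0, 0, -2.9], -0.7],
  [[-0.009, 0.03, 0], [0, 0, -2.9], -0.7],
  [[-0.0105, 0.0295, 0], [0, 0, -2.9], -0.7],
  [[0, 0, 0], [0, 0, 0], -0.7],
  [[0, 0, 0.0235], [0, 0, 0], -0.7],
  [[0, 0, 0.0235], [0, 0, 0], -0.7],
  [[0, 0, 0], [0, 0, 0], -0.7],
])

```text
clock: 18.42
tool_pos: [0.5818, 0.0754, 0.1362]
tcp_rot: [0.605, 0.796, -0.002, -0.002]
force: [-0.3, -0.7, 0.5]
finger_gap: 0.154
```

>>> step_arm([
  [[0.006, 0, 0], [0, 0, 0], -0.7],
  [[0.006, 0, 0], [0, 0, 0], -0.7],
  [[0.006, 0, 0], [0, 0, 0], -0.7],
  [[0.006, 0, 0], [0, 0, 0], -0.7],
  [[0.006, 0, 0], [0, 0, 0], -0.7],
  [[0.006, 0, 0], [0, 0, 0], -0.7],
  [[0.002, 0, 0], [0, 0, 0], -0.7],
  [[0, 0, 0], [0, 0, 0], -0.7],
])

```text
clock: 19.42
tool_pos: [0.5737, 0.1121, 0.1383]
tcp_rot: [0.604, 0.797, -0.0, -0.0]
force: [-0.0, -0.7, 0.1]
finger_gap: 0.154
```

```bash
python3 - <<'E'
from plan import *
info(); im=cams.snapshot("side")[:,:,::-1]; cv2.imwrite("pics/side11.png",im); cv2.imwrite("pics/s11.png",cv2.resize(im[120:280,220:390],None,fx=4,fy=4))
E
```

```text
t 19.425 stn [ 0.0534 -0.0563  0.1383] yaw-st -83.37332890739086 gap 0.15432224916537046 F [-0.0152 -0.68    0.0509] j [ 0.0656  0.0329  1.7927 -0.      1.3169 -0.2071]
```

View pics/s11.png

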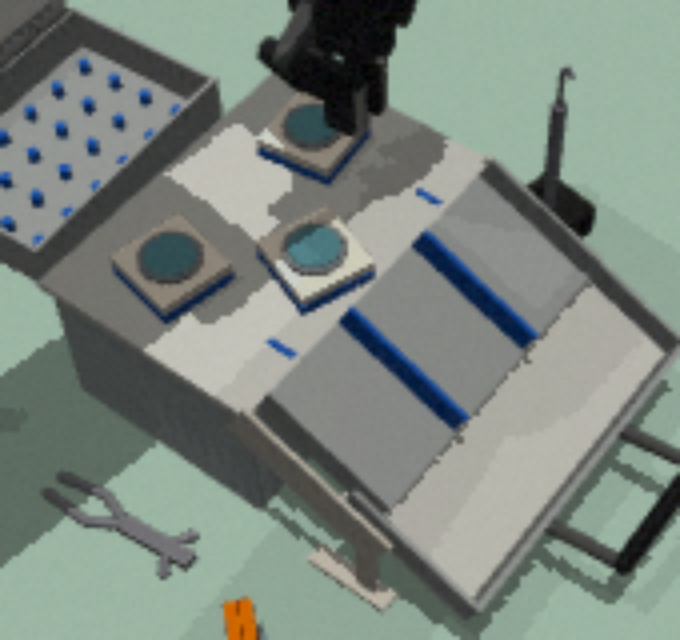

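```bash
cat > lay.py <<'E'
from plan import *
def lay(im,cam,CC,box,sc,name):
    c=cams.calibration(cam); x0,y0,x1,y1=box
    z=cv2.resize(im[y0:y1,x0:x1],None,fx=sc,fy=sc,interpolation=cv2.INTER_CUBIC)
    for x,y,wd in CC:
        w=np.radians(wd)
        q=np.array([[-.023,-.022],[.023,-.022],[.023,.022],[-.023,.022],[-.023,-.022]])@np.array([[np.cos(w),np.sin(w)],[-np.sin(w),np.cos(w)]])+[x,y]
        for h,col in((.1,(0,255,0)),(.114,(255,0,255))):
            p=(proj(c,st(np.c_[q,np.full(5,h)],S))-[x0-.5,y0-.5])*sc-.5
            cv2.polylines(z,[np.round(p*8).astype(np.int32)],False,col,1,cv2.LINE_AA,3)
    cv2.imwrite(name,z)
E
python3 - <<'E'
from lay import *
lay(cv2.imread("pics/side11.png"),"side",[(.0293,.0103,-17),(.0817,.0593,-13),(.081,-.0536,6.5)],(240,130,330,210),8,"pics/s12.png")
E
```

```text
(no output)
```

View pics/s12.png

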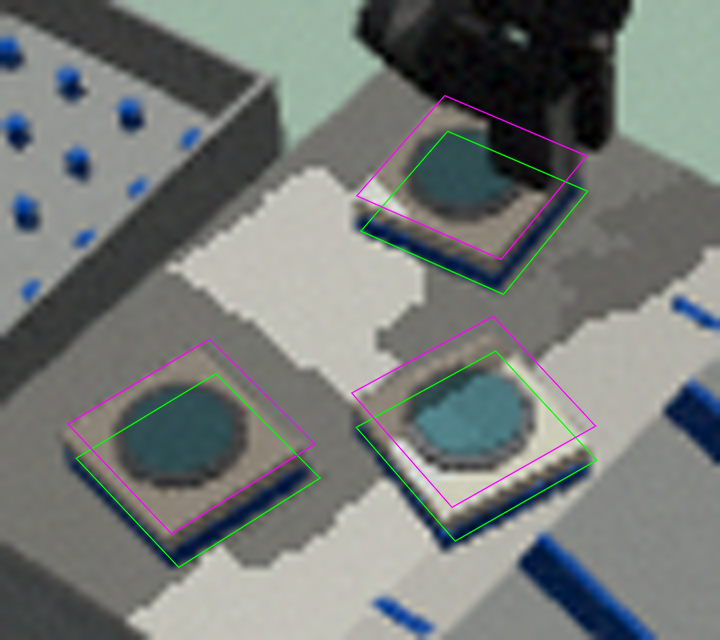

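```bash
python3 - <<'E'
from plan import *
rows([(.05,-.052,.165,-89,1,.2),(.026,.0115,.165,-107,3,.41),(.026,.0115,.125,-107,2,.41)])
E
```

```text
[[[-0.0027,-0.0047,-0.0266],[0,0,np.float64(5.61)],0.2],[[-0.0076,-0.0213,0.0],[0,0,np.float64(6.0)],0.41],[[-0.0099,-0.0204,0.0],[0,0,np.float64(6.0)],0.41],[[-0.0119,-0.0192,0.0],[0,0,np.float64(6.0)],0.41],[[0.0,-0.0,0.02],[0,0,np.float64(0.0)],0.41],[[0.0,-0.0,0.02],[0,0,np.float64(0.0)],0.41]]
end [0.5111 0.0743 0.125 ] -106.99517502893937
```

>>> step_arm([
  [[-0.003, -0.005, -0.027], [0, 0, 5.6], 0.2],
  [[-0.0075, -0.0215, 0], [0, 0, 6], 0.41],
  [[-0.01, -0.0205, 0], [0, 0, 6], 0.41],
  [[-0.012, -0.019, 0], [0, 0, 6], 0.41],
  [[0, 0, 0], [0, 0, 0], 0.41],
  [[0, 0, 0.02], [0, 0, 0], 0.41],
  [[0, 0, 0.02], [0, 0, 0], 0.41],
  [[0, 0, 0], [0, 0, 0], 0.41],
])

```text
clock: 20.48
tool_pos: [0.5091, 0.074, 0.1221]
tcp_rot: [0.754, 0.656, -0.002, -0.002]
force: [0.4, -0.0, -0.5]
finger_gap: 0.709
```

```bash
python3 - <<'E'
from plan import *
info(); cv2.imwrite("pics/w13.png",cams.snapshot("wrist")[:,:,::-1])
im=cams.snapshot("side")[:,:,::-1]; cv2.imwrite("pics/s13.png",cv2.resize(im[130:210,240:330],None,fx=7,fy=7))
E
```

```text
t 20.475 stn [0.0259 0.0135 0.1221] yaw-st -106.95403271297344 gap 0.7090304166941699 F [ 0.4344 -0.044  -0.4615] j [-0.0004 -0.1153  1.9651  0.      1.2984  0.1384]
```

View pics/w13.png

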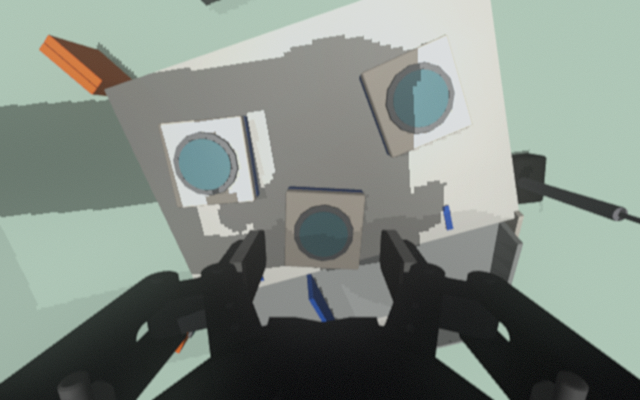

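View pics/s13.png

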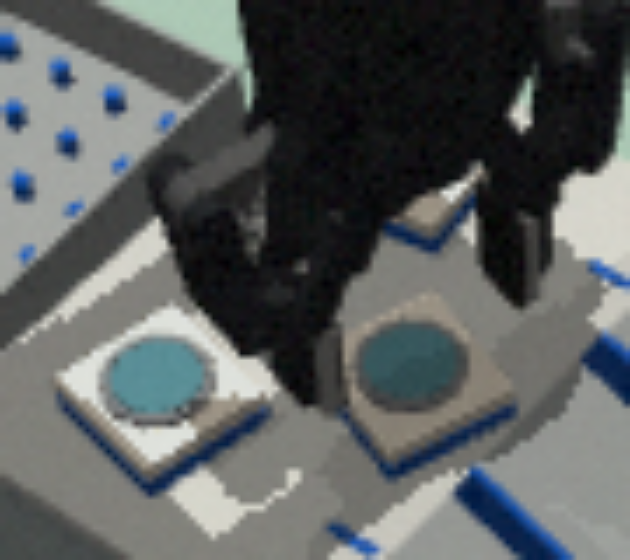

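>>> step_arm([
  [[0, 0, 0.012], [0, 0, 0], 0.41],
  [[0, 0, 0.008], [0, 0, 0], 0.41],
  [[0, 0, 0], [0, 0, 0], 0.41],
  [[0, 0, 0], [0, 0, 0], 0.41],
])

```text
clock: 21.08
tool_pos: [0.5112, 0.0738, 0.106]
tcp_rot: [0.755, 0.656, 0.0, 0.0]
force: [0.2, -0.7, -0.1]
finger_gap: 0.701
```

```bash
python3 - <<'E'
from plan import *
rows([(.027,.0,.1,-90,4,.06)],start=(.0254,.0115,.1,-107))
E
```

```text
[[[0.0012,0.0026,-0.0],[0,0,-4.25],0.06],[[0.001,0.0027,-0.0],[0,0,-4.25],0.06],[[0.0009,0.0028,-0.0],[0,0,-4.25],0.06],[[0.0006,0.0029,-0.0],[0,0,-4.25],0.06]]
end [0.5223 0.0772 0.1   ] -90.0
```

>>> step_arm([
  [[0, 0, 0.005], [0, 0, 0], 0.3],
  [[0, 0, 0], [0, 0, 0], 0.2],
  [[0, 0, 0], [0, 0, 0], 0.06],
  [[0, 0, 0], [0, 0, 0], 0.06],
  [[0, 0, 0], [0, 0, 0], 0.06],
])

```text
clock: 21.7
tool_pos: [0.5111, 0.0738, 0.101]
tcp_rot: [0.755, 0.656, 0.0, 0.0]
force: [-0.1, -0.1, 0.2]
finger_gap: 0.536
```

>>> step_arm([
  [[0.001, 0.0027, 0], [0, 0, -4.25], 0.06],
  [[0.001, 0.0027, 0], [0, 0, -4.25], 0.06],
  [[0.001, 0.0028, 0], [0, 0, -4.25], 0.06],
  [[0.0005, 0.0029, 0], [0, 0, -4.25], 0.06],
  [[0, 0, 0], [0, 0, 0], 0.06],
  [[0, 0, 0], [0, 0, 0], 0.25],
  [[0, 0, 0], [0, 0, 0], 0.25],
])

```text
clock: 22.58
tool_pos: [0.5222, 0.077, 0.1009]
tcp_rot: [0.65, 0.76, 0.0, 0.0]
force: [0.2, 0.3, -0.6]
finger_gap: 0.626
```

```bash
python3 - <<'E'
from plan import *
info(); cv2.imwrite("pics/w14.png",cams.snapshot("wrist")[:,:,::-1])
E
```

```text
t 22.575 stn [0.0268 0.0001 0.1009] yaw-st -90.0235129273669 gap 0.6255555144142542 F [ 0.1929  0.253  -0.5791] j [ 0.0054 -0.0609  1.9526  0.      1.2498 -0.1513]
```

View pics/w14.png

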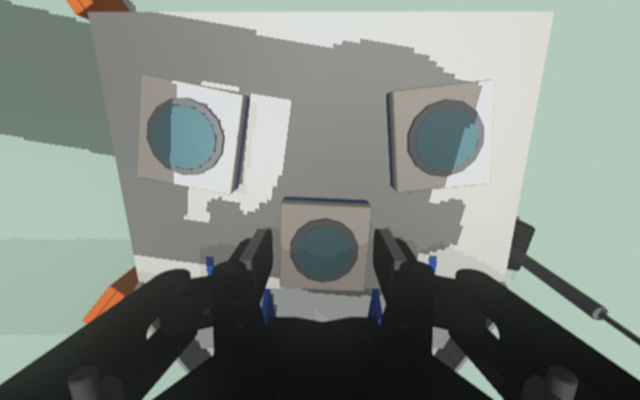

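>>> step_arm([
  [[0, 0, -0.035], [0, 0, 0], 0.25],
  [[0.017, 0, 0], [0, 0, 0], -0.7],
  [[0.017, 0, 0], [0, 0, 0], -0.7],
  [[0.017, 0, 0], [0, 0, 0], -0.7],
  [[0, 0, 0], [0, 0, 0], -0.7],
  [[0, 0, 0.017], [0, 0, 0], -0.7],
  [[0, 0, 0.014], [0, 0, 0], -0.7],
  [[0, 0, 0], [0, 0, 0], -0.7],
])

```text
clock: 23.62
tool_pos: [0.5126, 0.1268, 0.1021]
tcp_rot: [0.65, 0.76, -0.002, -0.002]
force: [-0.7, 0.7, -0.3]
finger_gap: 0.149
```

>>> step_arm([
  [[-0.008, 0, 0], [0, 0, 0], -0.7],
  [[-0.008, 0, 0], [0, 0, 0], -0.7],
  [[-0.007, 0, 0], [0, 0, 0], -0.7],
  [[-0.007, 0, 0], [0, 0, 0], -0.7],
  [[-0.007, 0, 0], [0, 0, 0], -0.7],
  [[-0.007, 0, 0], [0, 0, 0], -0.7],
  [[0, 0, 0], [0, 0, 0], -0.7],
])

```text
clock: 24.5
tool_pos: [0.5213, 0.0834, 0.1048]
tcp_rot: [0.65, 0.76, -0.0, 0.0]
force: [-0.3, 0.7, 1.5]
finger_gap: 0.157
```

```bash
python3 - <<'E'
from plan import *
info(); cv2.imwrite("pics/w15.png",cams.snapshot("wrist")[:,:,::-1])
im=cams.snapshot("side")[:,:,::-1]; cv2.imwrite("pics/s15.png",cv2.resize(im[120:280,220:390],None,fx=3.5,fy=3.5))
E
```

```text
t 24.5 stn [0.0333 0.     0.1048] yaw-st -90.03062504230437 gap 0.15650740558380724 F [-0.2963  0.6949  1.4972] j [ 0.0177 -0.0657  1.95   -0.0002  1.2573 -0.1388]
```

View pics/s15.png

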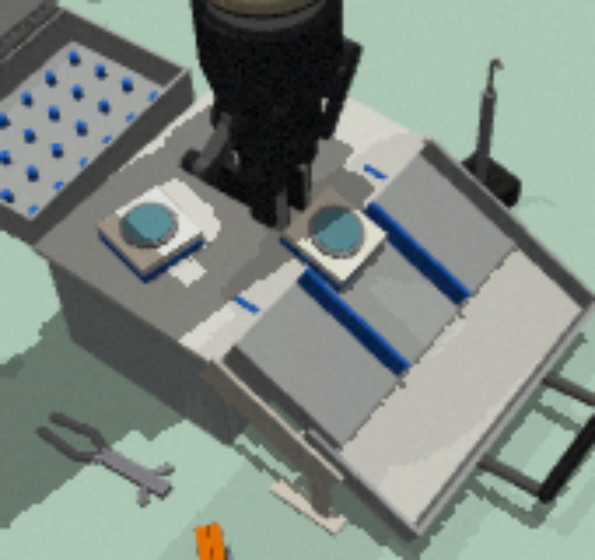

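View pics/w15.png

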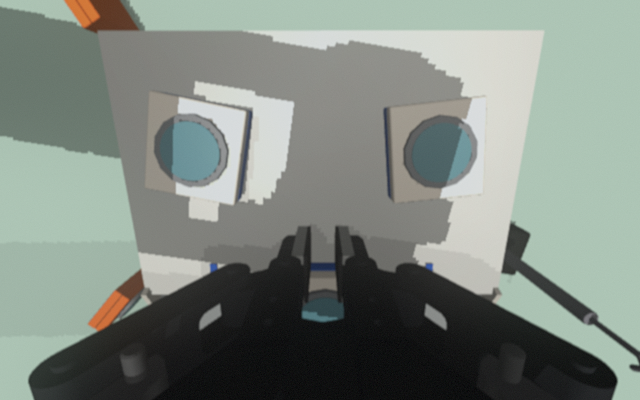

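>>> step_arm([
  [[-0.006, 0, 0], [0, 0, 0], -0.7],
  [[-0.006, 0, 0], [0, 0, 0], -0.7],
  [[-0.006, 0, 0], [0, 0, 0], -0.7],
  [[-0.006, 0, 0], [0, 0, 0], -0.7],
  [[0, 0, 0], [0, 0, 0], -0.7],
  [[0, 0, 0], [0, 0, 0], -0.7],
])

```text
clock: 25.35
tool_pos: [0.5249, 0.0602, 0.1049]
tcp_rot: [0.649, 0.76, 0.0, -0.0]
force: [-0.4, -0.9, -0.4]
finger_gap: 0.149
```

```bash
python3 - <<'E'
from plan import *
info()
im=cams.snapshot("side")[:,:,::-1]; cv2.imwrite("pics/s16.png",cv2.resize(im[120:280,220:390],None,fx=3.5,fy=3.5))
E
```

```text
t 25.35 stn [0.0098 0.     0.1049] yaw-st -89.99859801714575 gap 0.14944440851435922 F [-0.3873 -0.9095 -0.4294] j [-0.0268 -0.0645  1.9488  0.0001  1.2573 -0.1839]
```

View pics/s16.png

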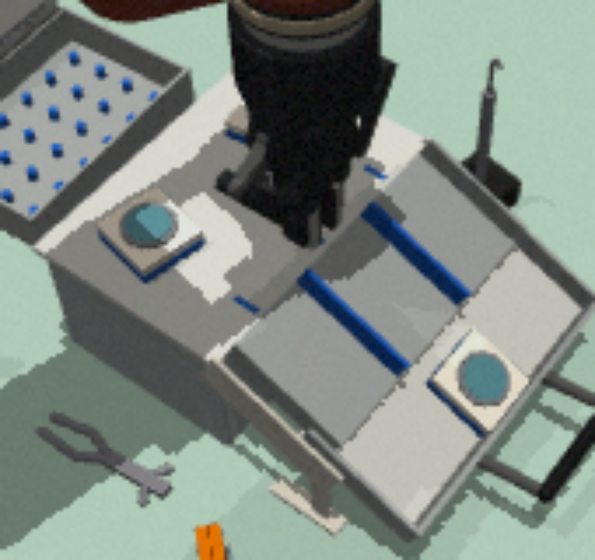

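```bash
python3 - <<'E'
from plan import *
rows([(.015,.003,.155,-92,1,-.3),(.080,.0595,.155,-103,3,.41),(.080,.0595,.101,-103,3,.41),(.080,.0595,.101,-103,1,.06),(.080,.062,.101,-90,3,.06)],start=(.0098,0,.105,-90))
E
```

```text
[[[0.0052,-0.003,-0.05],[0,0,2.0],-0.3],[[0.021,-0.0196,-0.0],[0,0,3.67],0.41],[[0.0197,-0.0209,-0.0],[0,0,3.67],0.41],[[0.0183,-0.0221,-0.0],[0,0,3.67],0.41],[[0.0,0.0,0.018],[0,0,0.0],0.41],[[0.0,0.0,0.018],[0,0,0.0],0.41],[[0.0,0.0,0.018],[0,0,0.0],0.41],[[0.0,0.0,-0.0],[0,0,-0.01],0.06],[[-0.0002,-0.0008,-0.0],[0,0,-4.33],0.06],[[-0.0001,-0.0008,-0.0],[0,0,-4.33],0.06]]
[[[-0.0001,-0.0008,-0.0],[0,0,-4.33],0.06]]
end [0.4528 0.1198 0.101 ] -90.01
```

>>> step_arm([
  [[0.005, -0.003, -0.05], [0, 0, 2], -0.3],
  [[0.021, -0.0195, 0], [0, 0, 3.67], 0.41],
  [[0.0195, -0.021, 0], [0, 0, 3.67], 0.41],
  [[0.0185, -0.022, 0], [0, 0, 3.67], 0.41],
  [[0, 0, 0], [0, 0, 0], 0.41],
  [[0, 0, 0.018], [0, 0, 0], 0.41],
  [[0, 0, 0], [0, 0, 0], 0.41],
])

```text
clock: 26.28
tool_pos: [0.4543, 0.1194, 0.1344]
tcp_rot: [0.731, 0.682, -0.002, -0.001]
force: [0.7, 0.8, -0.2]
finger_gap: 0.702
```

```bash
python3 - <<'E'
from plan import *
info(); cv2.imwrite("pics/w17.png",cams.snapshot("wrist")[:,:,::-1])
E
```

```text
t 26.275 stn [0.0793 0.0606 0.1344] yaw-st -103.02120864760624 gap 0.7024411370387317 F [ 0.7133  0.8367 -0.1729] j [ 0.0985 -0.2485  2.0584 -0.0002  1.3361  0.1687]
```

View pics/w17.png

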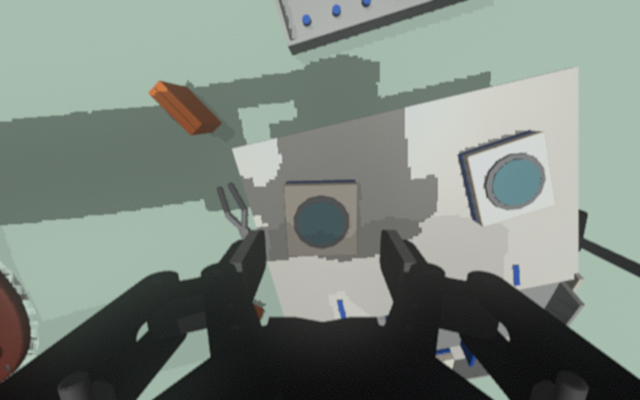

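>>> step_arm([
  [[0, 0, 0.018], [0, 0, 0], 0.41],
  [[0, 0, 0.018], [0, 0, 0], 0.41],
  [[0, 0, 0], [0, 0, 0], 0.25],
  [[0, 0, 0], [0, 0, 0], 0.06],
  [[0, 0, 0], [0, 0, 0], 0.06],
  [[0, 0, 0], [0, 0, 0], 0.06],
])

```text
clock: 27.08
tool_pos: [0.4558, 0.1201, 0.1015]
tcp_rot: [0.731, 0.682, 0.001, 0.0]
force: [0.0, 0.0, 1.0]
finger_gap: 0.53
```

>>> step_arm([
  [[0, -0.0008, 0], [0, 0, -4.33], 0.06],
  [[0, -0.0008, 0], [0, 0, -4.33], 0.06],
  [[0, -0.0008, 0], [0, 0, -4.33], 0.06],
  [[0, 0, 0], [0, 0, 0], 0.06],
  [[0, 0, 0], [0, 0, 0], 0.25],
  [[0, 0, 0], [0, 0, 0], 0.25],
])

```text
clock: 27.82
tool_pos: [0.453, 0.12, 0.101]
tcp_rot: [0.65, 0.76, 0.0, 0.0]
force: [-0.3, -0.6, -0.2]
finger_gap: 0.621
```

```bash
python3 - <<'E'
from plan import *
info(); cv2.imwrite("pics/w18.png",cams.snapshot("wrist")[:,:,::-1])
E
```

```text
t 27.825 stn [0.0802 0.0618 0.101 ] yaw-st -90.04223008300153 gap 0.6211215158914183 F [-0.273  -0.5974 -0.2172] j [ 0.1    -0.2138  2.0893  0.      1.266  -0.0564]
```

View pics/w18.png

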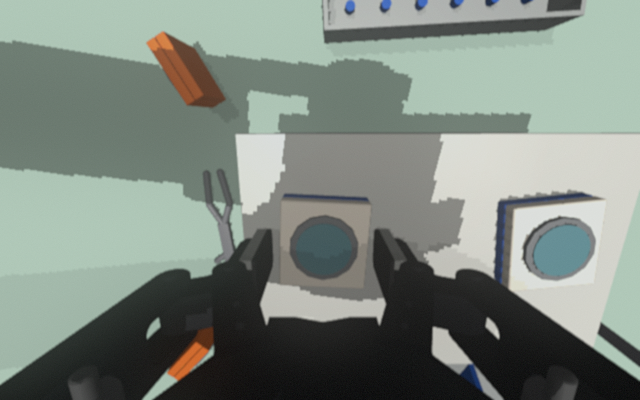

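>>> step_arm([
  [[0, 0, -0.035], [0, 0, 0], 0.25],
  [[0.017, 0, 0], [0, 0, 0], -0.7],
  [[0.017, 0, 0], [0, 0, 0], -0.7],
  [[0.017, 0, 0], [0, 0, 0], -0.7],
  [[0, 0, 0], [0, 0, 0], -0.7],
  [[0, 0, 0.017], [0, 0, 0], -0.7],
  [[0, 0, 0.014], [0, 0, 0], -0.7],
  [[0, 0, 0], [0, 0, 0], -0.7],
])

```text
clock: 28.88
tool_pos: [0.4433, 0.1697, 0.1023]
tcp_rot: [0.65, 0.76, -0.002, -0.001]
force: [0.1, 0.4, 0.2]
finger_gap: 0.152
```

>>> step_arm([
  [[-0.008, 0, 0], [0, 0, 0], -0.7],
  [[-0.008, 0, 0], [0, 0, 0], -0.7],
  [[-0.008, 0, 0], [0, 0, 0], -0.7],
  [[-0.008, 0, 0], [0, 0, 0], -0.7],
  [[-0.008, 0, 0], [0, 0, 0], -0.7],
  [[-0.008, 0, 0], [0, 0, 0], -0.7],
  [[-0.008, 0, 0], [0, 0, 0], -0.7],
  [[-0.008, 0, 0], [0, 0, 0], -0.7],
  [[-0.008, 0, 0], [0, 0, 0], -0.7],
  [[-0.008, 0, 0], [0, 0, 0], -0.7],
])

```text
clock: 30.12
tool_pos: [0.4575, 0.0908, 0.1048]
tcp_rot: [0.65, 0.76, -0.0, -0.0]
force: [-0.7, 0.1, -0.5]
finger_gap: 0.151
```

```bash
python3 - <<'E'
from plan import *
info()
im=cams.snapshot("side")[:,:,::-1]; cv2.imwrite("pics/s19.png",cv2.resize(im[120:280,220:390],None,fx=3.5,fy=3.5))
E
```

```text
t 30.125 stn [0.0506 0.0619 0.1048] yaw-st -90.01044520517243 gap 0.15053374729333535 F [-0.6802  0.077  -0.5458] j [ 0.0362 -0.2247  2.0913 -0.      1.2751 -0.1207]
```

View pics/s19.png

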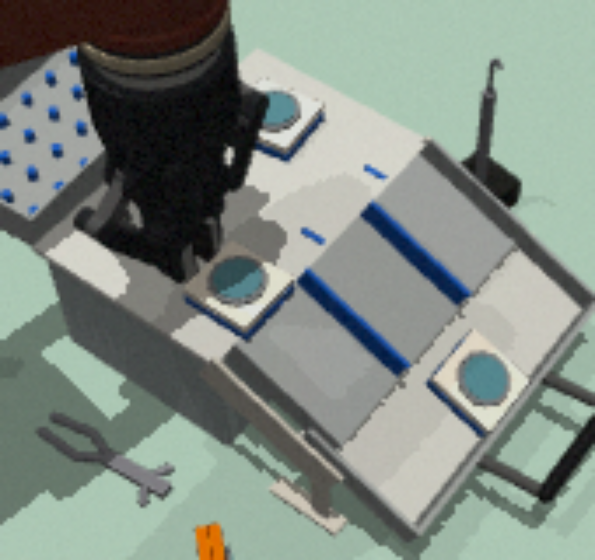

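Good alignment with the lane; continue over the lip.

>>> step_arm([
  [[-0.007, 0, 0], [0, 0, 0], -0.7],
  [[-0.007, 0, 0], [0, 0, 0], -0.7],
  [[-0.006, 0, 0], [0, 0, 0], -0.7],
  [[-0.006, 0, 0], [0, 0, 0], -0.7],
  [[-0.006, 0, 0], [0, 0, 0], -0.7],
  [[-0.006, 0, 0], [0, 0, 0], -0.7],
  [[-0.003, 0, 0], [0, 0, 0], -0.7],
  [[0, 0, 0], [0, 0, 0], -0.7],
  [[0, 0, 0], [0, 0, 0], -0.7],
])

```text
clock: 31.3
tool_pos: [0.4638, 0.051, 0.1048]
tcp_rot: [0.649, 0.76, 0.0, -0.0]
force: [0.0, 0.2, 0.5]
finger_gap: 0.151
```

```bash
python3 - <<'E'
from plan import *
info()
im=cams.snapshot("side")[:,:,::-1]; cv2.imwrite("pics/side20.png",im); cv2.imwrite("pics/s20.png",cv2.resize(im[120:280,220:390],None,fx=3.5,fy=3.5))
rows([(.015,.058,.155,-90,1,-.3),(.080,-.054,.155,-83.5,4,.41),(.080,-.054,.137,-83.5,1,.41)],start=(.0096,.062,.105,-90))
E
```

```text
t 31.3 stn [0.0103 0.0619 0.1048] yaw-st -90.0055162599257 gap 0.15122423985608158 F [0.0039 0.2439 0.5217] j [-0.0503 -0.2243  2.0909  0.0001  1.275  -0.2074]
[[[0.0054,0.004,-0.05],[0,0,0.0],-0.3],[[0.0163,0.028,-0.0],[0,0,-1.62],0.41],[[0.0154,0.0284,-0.0],[0,0,-1.62],0.41],[[0.0146,0.0289,-0.0],[0,0,-1.62],0.41],[[0.0139,0.0293,-0.0],[0,0,-1.62],0.41],[[-0.0,-0.0,0.018],[0,0,-0.02],0.41]]
end [0.5673 0.138  0.137 ] -83.5
```

View pics/s20.png

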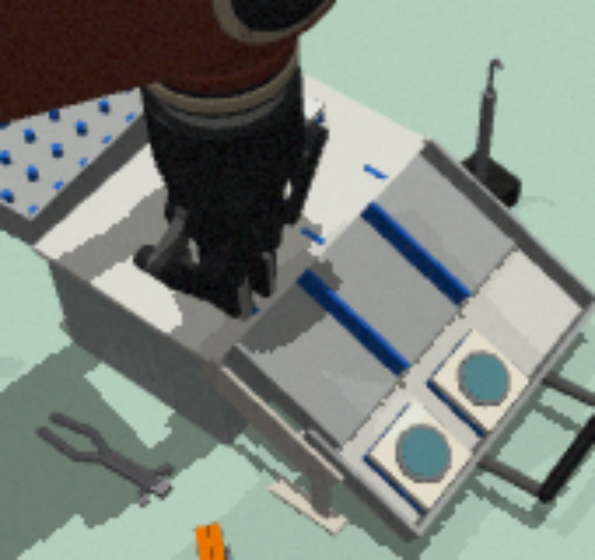

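A is in beside B. Now C.

>>> step_arm([
  [[0.005, 0.004, -0.05], [0, 0, 0], -0.3],
  [[0.0165, 0.028, 0], [0, 0, -1.62], 0.41],
  [[0.0155, 0.0285, 0], [0, 0, -1.62], 0.41],
  [[0.0145, 0.029, 0], [0, 0, -1.62], 0.41],
  [[0.014, 0.0295, 0], [0, 0, -1.62], 0.41],
  [[0, 0, 0], [0, 0, 0], 0.41],
  [[0, 0, 0.018], [0, 0, 0], 0.41],
  [[0, 0, 0], [0, 0, 0], 0.41],
])

```text
clock: 32.35
tool_pos: [0.5654, 0.1379, 0.1338]
tcp_rot: [0.606, 0.796, -0.002, -0.002]
force: [-0.5, 0.4, -0.7]
finger_gap: 0.707
```

```bash
python3 - <<'E'
from plan import *
info(); cv2.imwrite("pics/w21.png",cams.snapshot("wrist")[:,:,::-1])
rows([(.080,-.062,.101,-90,4,.06)],start=(.08,-.054,.101,-83.5))
E
```

```text
t 32.35 stn [ 0.0802 -0.0521  0.1338] yaw-st -83.56384312315959 gap 0.7068761547269105 F [-0.4854  0.4394 -0.6597] j [ 0.1114  0.0342  1.7993 -0.0001  1.3134 -0.1579]
[[[-0.0002,0.002,-0.0],[0,0,1.62],0.06],[[-0.0002,0.002,-0.0],[0,0,1.62],0.06],[[-0.0001,0.002,-0.0],[0,0,1.62],0.06],[[-0.0001,0.002,-0.0],[0,0,1.62],0.06]]
end [0.5753 0.1392 0.101 ] -89.98
```

View pics/w21.png

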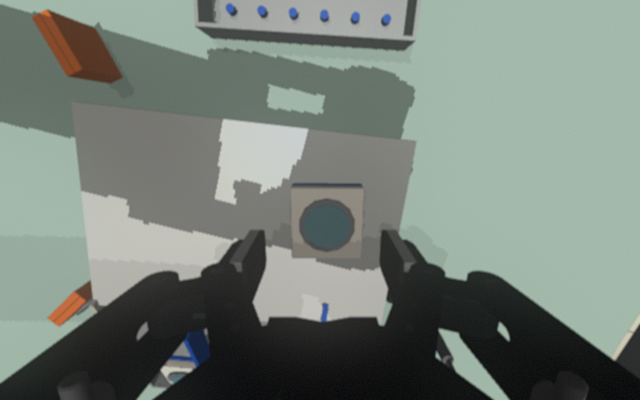

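>>> step_arm([
  [[0, 0, 0.018], [0, 0, 0], 0.41],
  [[0, 0, 0.018], [0, 0, 0], 0.41],
  [[0, 0, 0], [0, 0, 0], 0.25],
  [[0, 0, 0], [0, 0, 0], 0.06],
  [[0, 0, 0], [0, 0, 0], 0.06],
  [[0, 0, 0], [0, 0, 0], 0.06],
])

```text
clock: 33.15
tool_pos: [0.5682, 0.1386, 0.1015]
tcp_rot: [0.606, 0.796, 0.0, 0.0]
force: [-0.7, 0.3, -0.0]
finger_gap: 0.53
```

>>> step_arm([
  [[0, 0.002, 0], [0, 0, 1.62], 0.06],
  [[0, 0.002, 0], [0, 0, 1.62], 0.06],
  [[0, 0.002, 0], [0, 0, 1.62], 0.06],
  [[0, 0.002, 0], [0, 0, 1.62], 0.06],
  [[0, 0, 0], [0, 0, 0], 0.06],
  [[0, 0, 0], [0, 0, 0], 0.25],
  [[0, 0, 0], [0, 0, 0], 0.25],
])

```text
clock: 34.02
tool_pos: [0.5756, 0.1404, 0.1008]
tcp_rot: [0.65, 0.76, -0.0, -0.0]
force: [0.5, 0.9, 0.1]
finger_gap: 0.626
```

```bash
python3 - <<'E'
from plan import *
info(); cv2.imwrite("pics/w22.png",cams.snapshot("wrist")[:,:,::-1])
E
```

```text
t 34.025 stn [ 0.0811 -0.0625  0.1008] yaw-st -90.00991977038666 gap 0.6261843487273976 F [0.4814 0.929  0.1112] j [ 0.1136  0.0909  1.7991  0.      1.2516 -0.0433]
```

View pics/w22.png

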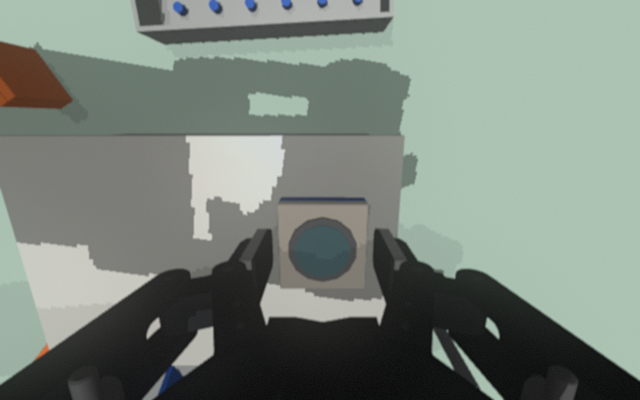

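>>> step_arm([
  [[0, 0, -0.035], [0, 0, 0], 0.25],
  [[0.017, 0, 0], [0, 0, 0], -0.7],
  [[0.017, 0, 0], [0, 0, 0], -0.7],
  [[0.017, 0, 0], [0, 0, 0], -0.7],
  [[0, 0, 0], [0, 0, 0], -0.7],
  [[0, 0, 0.017], [0, 0, 0], -0.7],
  [[0, 0, 0.014], [0, 0, 0], -0.7],
  [[0, 0, 0], [0, 0, 0], -0.7],
])

```text
clock: 35.08
tool_pos: [0.566, 0.1899, 0.1019]
tcp_rot: [0.65, 0.76, -0.002, -0.001]
force: [-0.2, -1.0, -0.3]
finger_gap: 0.149
```

>>> step_arm([
  [[-0.008, 0, 0], [0, 0, 0], -0.7],
  [[-0.008, 0, 0], [0, 0, 0], -0.7],
  [[-0.008, 0, 0], [0, 0, 0], -0.7],
  [[-0.008, 0, 0], [0, 0, 0], -0.7],
  [[-0.008, 0, 0], [0, 0, 0], -0.7],
  [[-0.008, 0, 0], [0, 0, 0], -0.7],
  [[-0.008, 0, 0], [0, 0, 0], -0.7],
  [[-0.008, 0, 0], [0, 0, 0], -0.7],
  [[-0.008, 0, 0], [0, 0, 0], -0.7],
  [[-0.008, 0, 0], [0, 0, 0], -0.7],
])

```text
clock: 36.33
tool_pos: [0.5802, 0.1112, 0.1048]
tcp_rot: [0.65, 0.76, -0.0, -0.0]
force: [0.3, 0.5, -0.4]
finger_gap: 0.151
```

```bash
python3 - <<'E'
from plan import *
info()
im=cams.snapshot("side")[:,:,::-1]; cv2.imwrite("pics/s23.png",cv2.resize(im[120:280,220:390],None,fx=3.5,fy=3.5))
E
```

```text
t 36.325 stn [ 0.0516 -0.0625  0.1048] yaw-st -90.00987080382473 gap 0.1510351452727961 F [ 0.3038  0.5165 -0.4108] j [ 0.0635  0.0825  1.8008 -0.      1.2583 -0.0935]
```

View pics/s23.png

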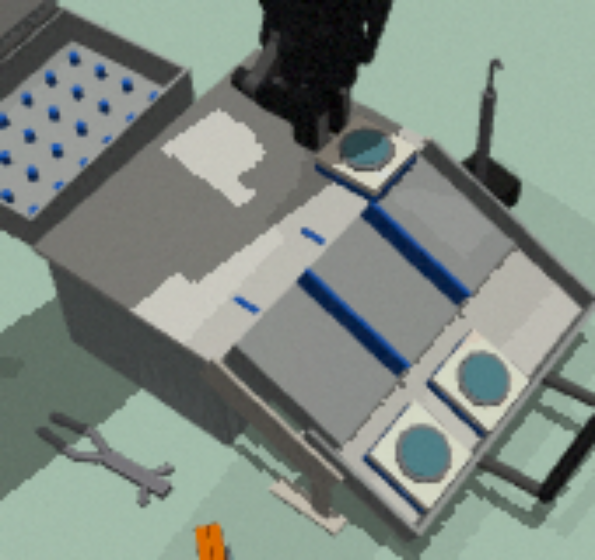

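>>> step_arm([
  [[-0.007, 0, 0], [0, 0, 0], -0.7],
  [[-0.007, 0, 0], [0, 0, 0], -0.7],
  [[-0.006, 0, 0], [0, 0, 0], -0.7],
  [[-0.006, 0, 0], [0, 0, 0], -0.7],
  [[-0.006, 0, 0], [0, 0, 0], -0.7],
  [[-0.006, 0, 0], [0, 0, 0], -0.7],
  [[-0.003, 0, 0], [0, 0, 0], -0.7],
  [[0, 0, 0], [0, 0, 0], -0.7],
  [[0, 0, 0], [0, 0, 0], -0.7],
])

```text
clock: 37.5
tool_pos: [0.5865, 0.0713, 0.1049]
tcp_rot: [0.649, 0.76, 0.0, -0.0]
force: [-0.8, -0.3, -0.9]
finger_gap: 0.147
```

>>> step_arm([
  [[0.01, 0, -0.04], [0, 0, 0], -0.7],
  [[0.03, -0.01, -0.03], [0, 0, 0], -0.7],
  [[0.04, -0.02, 0], [0, 0, 0], -0.7],
  [[0.04, -0.02, 0], [0, 0, 0], -0.7],
  [[0, 0, 0], [0, 0, 0], -0.7],
  [[0, 0, 0], [0, 0, 0], -0.7],
])

```text
clock: 38.25
tool_pos: [0.5185, 0.1819, 0.1749]
tcp_rot: [0.649, 0.761, 0.0, 0.0]
force: [0.2, -0.6, 0.4]
finger_gap: 0.154
```

```bash
python3 - <<'E'
from plan import *
info()
im=cams.snapshot("side")[:,:,::-1]; cv2.imwrite("pics/s24.png",cv2.resize(im[120:280,220:390],None,fx=3.5,fy=3.5))
im=cams.snapshot("top")[:,:,::-1]; cv2.imwrite("pics/t24.png",cv2.resize(im[110:290,230:450],None,fx=3.5,fy=3.5))
R=np.array([[c25,0,-s25],[0,1,0],[s25,0,c25]])
for cam in("side","top"):
    for d in cams.pinpoint("cassette_a_mid",cam):
        q=np.array(d['location'])-[S[0],S[1],0];a=S[2]
        q=np.array([q@[np.cos(a),np.sin(a),0],q@[-np.sin(a),np.cos(a),0],q[2]])-[-.099,0,.0449]
        print(cam,d['conf'],q@np.array([[c25,0,-s25],[0,1,0],[s25,0,c25]]))
    for t in("iris_hook","caliper","lens_loop"): print(t,[d['location'] for d in cams.pinpoint(t,cam)][:1])
E
```

```text
t 38.25 stn [ 0.131  -0.0127  0.1749] yaw-st -89.97600494104422 gap 0.15374362404124864 F [ 0.2315 -0.6206  0.3646] j [ 0.2022 -0.0862  1.8457 -0.0004  1.3818  0.0447]
side 0.68 [-0.0083  0.0001  0.0067]
side 0.34 [ 0.1761  0.0062 -0.0199]
iris_hook [[0.6757, 0.0642, -0.0001]]
caliper [[0.5711, -0.2116, 0.0016]]
lens_loop [[0.5724, -0.2124, 0.0038]]
top 0.9 [-0.0067 -0.0014  0.0049]
top 0.67 [ 0.116   0.1507 -0.1063]
iris_hook [[0.6788, 0.0599, 0.0013]]
caliper [[0.3674, 0.0776, 0.0009]]
lens_loop [[0.5722, -0.2141, 0.0014]]
```

View pics/s24.png

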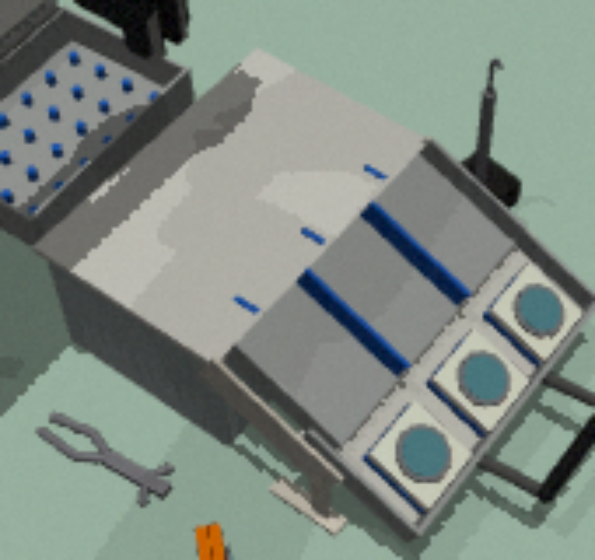

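View pics/t24.png

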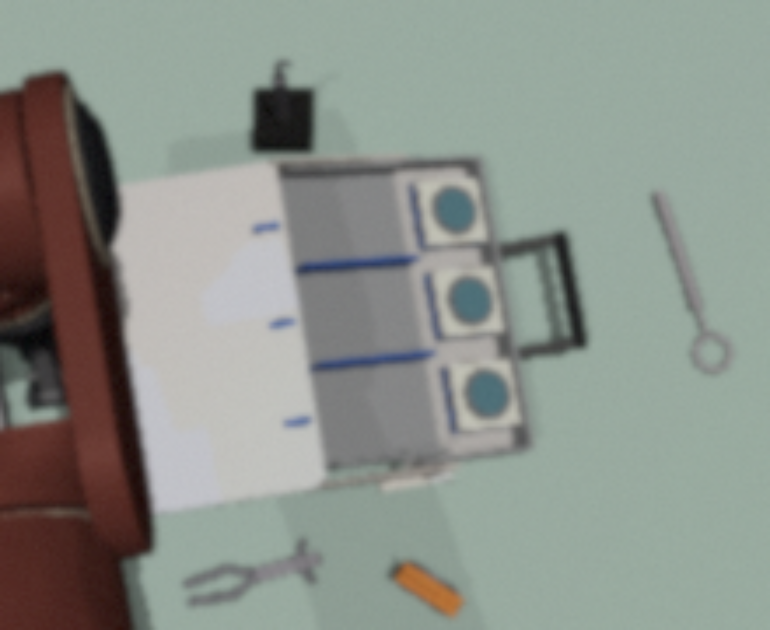

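```bash
python3 -c "
from plant import job
print(job.close_job())"
```

```text
the job is handed in; nothing more can be done
None
```

I opened the drawer to its stop and sent all three cassettes down the chute. All three now lie flat in the drawer, lens up, and I handed the job in at about 39 s.

- **Drawer:** I pulled it by the handle, then pulled a second time with one finger. Both times it held firm at about 40 N, against about 4 N to slide it, so I took that as the stop.
- **Cassettes:** I tipped the middle one downhill and the two outer ones uphill, so every one fell lens up. I then squared each to its lane with a light jaw nudge along the deck, without lifting it, and pushed it over the lip from behind.

**Last checks:**
- **Cassettes:** The side and top pictures show three square cassettes resting against the drawer front. The network located only the middle one in the drawer. It was about 7–8 mm downhill of the pocket's middle, with its middle 5–7 mm above the floor; the limits are 12 mm along the slope and 2–12 mm in height.
- **Bystanders:** The iris hook still stands. The caliper and lens loop are where they started, within the network's error. One side-camera "caliper" reading was clearly the lens loop, so I discarded it.
- **Robot:** The gripper was up and clear of everything.

**Disagreement on how far the drawer opened:** the arm's travel gave about 55.5 mm and the handle's shift in the top picture about 57 mm. The wrist picture gave 58–61 mm depending on the reference edge. The middle cassette's place against the front wall fits the full 62 mm. Because of the firm stop I treated it as fully open, but some of these readings fall on or just below the 56 mm limit.

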